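Hang the dip basket in the parts washer and load the collet

ROBOT

A 6-joint arm with a two-finger parallel gripper is mounted at the origin on a cart in front of the work surface, level with it; the furniture and walls round the work are solid. World frame = base frame: x ahead of the robot, y to its left, z up, the work surface at z = 0. Lengths are in mm, angles in degrees, forces in N, time in s.
With the tool pointing down it reaches from about 375 to 900 mm from the base axis. Payload 3.1 kg.
Tool frame: the origin (TCP) lies at the very end of the fingers, on their centre line; the grasp point (between the pads) lies 19 mm behind it; x points along the fingers, y is the direction in which the jaws open and shut, and the axes are right-handed (so a half turn about x gives the same grasp; the last joint's range is limited). The gripper opens to 85 mm and grips with 20 to 120 N. Pads are 22 mm wide; open, the fingers measure 114 mm over their backs; the gripper's body (76 mm by 85 mm) begins 54 mm behind the grasp point. The pads swing forward as they close: fully open they stand 13 mm farther back than shut.
Start: joints at [-77.149, 30.224, 82.088, -0, 67.689, -10.227], TCP at [245.017, -574.946, 192.81] pointing down, gripper open.
Joint ranges: [-176.69, 176.69], [-43.24, 126.21], [12.49, 139.97], [-82, 262], [0, 151.66], [-163.58, 163.58]. Speed limits (degrees/s): [159.86, 159.86, 180, 180, 180, 180].

INTERFACE

Orientations are given as a 3x3 rotation matrix whose columns are the frame's x, y, z axes.
In Python, from workcell import state, get_image, get_calibration, job_done, spot_in gives the robot as it stands. The module is installed in compiled form; this text tells all that it offers.
- The arm moves only by the tool jog_arm, never from a script. Its argument "steps" is a list of rows, each an object of numbers: "dx", "dy", "dz": the shift along the tool's x, y, z in m; "rx", "ry", "rz": the turn, a rotation vector about the tool's x, y, z in rad; "gripper": the opening, from 0 (shut) to 1 (fully open). A call has 1 to 8 rows; each row is the pose to reach, as a shift and turn from the pose commanded when the call began, along the tool's axes at that moment; what a row does not reach only later rows make up. A row lasts 1/10 s, in which the tool goes at most 50 mm and 8.59 degrees, less where a joint would pass 70% of its speed; a pose out of reach is approached as far as the arm can. A call with a gripper value outside its range is refused whole. The fingers move at their own pace and stop on an object; the grip force is fixed at half the most. Time passes only in rows, so rows that repeat a pose let the fingers close. It gives the time, the measured TCP pose, the force and the opening at its end, in the units of the state.
- state(): the state, without advancing time (a new reading comes with each control period).
- get_image(name): name is "scene" or "top" or "wrist"; returns the picture (480x640x3 uint8, blue, green, red); there is no depth.
- get_calibration(name): a dict with "fx", "fy", "cx", "cy" (pixels), "R" (3x3) and "t" (3): a world point X has camera coordinates R X + t; the wrist camera has in their place "hand_eye" (4x4, takes a point from camera to tool coordinates, whose origin is the TCP and whose axes are the tool frame's). Camera axes: x right, y down, z forward; pixel columns grow to the right and rows downward; lengths in mm; the calibration is good to about 2 mm. A picture is of the moment at which its call begins: read the wrist's pose just before it. get_calibration takes no time and is no camera call.
- job_done(): hands the job in, once; it reports no verdict.
Trained networks look in the newest picture that a camera, given by its name, has taken for a name from the list of things; names that differ only in an ending like _2 or _b are one class to them, and where a whole thing is asked for, a point or a joint stands for the part that bears it (a point fixed in the world has none). Each returns a list of dicts, best first, with "conf" (0 to 1); they miss things now and then, are a little off and sometimes report something else, mostly with a low value. They report only what shows in the picture. A call takes as long as a camera call. They do not tell look-alikes from the thing itself.
- spot_in(camera, label): "position" ([column, row] in pixels, amid what is visible of it).
The state is a dict: "time_s": time; "joints": joint angles; "joint_vel": joint speeds; "joint_efforts": joint torques, N m; "position": TCP position; "tool_rot": TCP orientation; "contact_force": force on the tool from outside, world axes, zero at the start; "torque": the same for the moment, N m; "width": finger opening in mm.
Only numpy, scipy, OpenCV 4.12 (cv2) and the standard library are available. Lean on these libraries where they do the work, as an engineer would, in place of code of your own. Each camera call takes 0.05 s, during which the arm holds its last target. There are 200 camera calls.

TASK

Get the dry parts-washing tank ready: hook the wire basket's bent lip over the white strip on the tank's near rim so that it hangs inside, and feel along the strip, pressing only lightly, until the key under the lip drops into the strip's notch and the lip sits fully home, then let go. After that lower the steel collet into the hanging basket without dropping it, and leave the other things on the bench where they are.

Things in the scene. Friction and masses are not known exactly. Their poses are not given: they have to be found in the camera images.
- wash_tank: Open blue steel parts-washing tank, fixed, 150 (x) x 260 (y) x 110 mm high, 4 mm walls, grey inner floor 24 mm up, end handles reaching 24 mm out. Origin: centre of its underside; z up; -x side near the robot. A white strip sits on the near rim (see tank_rim). The strip can have been set anywhere along the rim: its notch lies at tank y between -35 and +35 mm, NOT measured; see it in pictures or feel for it.
- tank_rim (a point): Middle of the near wall (tank y = 0) at the height of the white strip's level top edge (crest), 122 mm over the bench and 12 mm over the rim. Tank axes. Strip: 180 mm long in y, 9 mm thick in x, centred on this point in x; inner face flush with the tank's inner wall; too stiff to slide by hand. In the middle of its length a notch: 13 mm wide in y, 10 mm deep, mouth rounded 3 mm.
- basket: Steel wire basket, 0.18 to 0.29 kg. Origin: centre of its tray's underside; z up. Tray 66 (x) x 76 (y) mm, floor 3 mm thick, walls 28 mm high, 3 mm thick, open above. At -x a back plate (outer face x = -34 mm) rises and bends outwards to a hanging lip 60 mm wide (see lip_seat); over the bend stands a red grip (see basket_grip). Hung and let go it leans by up to 5 degrees.
- lip_seat (a point): Middle of the underside of the bend (basket x -40, y 0, z 48 mm); basket axes. Fully home it is at crest height over the notch. The lip hangs down outside to z = 22 mm, inner face 12.5 mm from the back plate, its edge flared out to x = -54 mm. A round-nosed key, 10 mm wide in y, 9.5 mm deep, is under the bend at this point: off the notch it rides on the crest, the bend 9.5 mm proud.
- basket_grip (a point): Centre of the basket's red grip (basket x -32.5, y 0, z 81 mm): 10 mm thick (x), 56 mm wide (y), from z 64 to 98 mm. Basket axes.
- collet: Steel draw-in collet, 0.14 to 0.24 kg, 70 mm tall, standing on its wide head: head 35 mm in diameter up to z 7 mm, cone to z 20 mm, then a plain body 26 mm in diameter up to the top. Origin: centre of its underside; z up along its axis.
- collet_mid (a point): Middle of the collet, on its axis, 35 mm above its underside.
- spring_clamp: Orange-gripped spring clamp lying flat, 81x144x19 mm, loose bystander. Origin: centre of its underside.
- mug: White mug, 92x127x95 mm, loose bystander. Origin: centre of its underside.
- oil_can: Red oil can with a thin spout, 66 mm in diameter, 165 mm tall, loose bystander. Origin: centre of its underside.
Things that resemble listed ones, but are neither listed nor needed, are in the scene too. Of the things shaped like the collet, the steel one is meant.

How it is judged:
By the outcome, as a careful person would: the job done as asked, in the order asked, and still so for the second after the job is handed in, with the robot touching nothing.
It also fails if it takes over 67 s, if anything falls off the work surface, if the arm or the gripper's body presses on something with over 40 N, if the wrist force passes 120 N, or if a joint passes its speed limit or range.

## Working session

There is one attempt and no reset: what is moved stays moved. The work goes in short steps, Python scripts to look and compute and a tool call to move; the robot and the scene stay as the last step left them, time stands still between calls to the robot, and variables do not carry over. Pictures are saved under pics/ and viewed, about 8 in all and at most 12, crops included, and the job is handed in when it is done.

Besides the shell and the picture viewer there is one more tool, called as name([rows], argument=value, ...), one row to a line, values as JSON. jog_arm: Moves the arm, as the interface text tells. Its arguments: {"type":"object","properties":{"steps":{"type":"array","items":{"type":"object","properties":{"dx":{"type":"number"},"dy":{"type":"number"},"dz":{"type":"number"},"rx":{"type":"number"},"ry":{"type":"number"},"rz":{"type":"number"},"gripper":{"type":"number"}}}}},"required":["steps"]}

```bash
mkdir -p pics; python3 - <<'E'
from workcell import *
import cv2,numpy as np
np.set_printoptions(precision=4,suppress=True)
s=state();print(s)
for c in ["scene","top"]:
    im=get_image(c);cv2.imwrite(f"pics/{c}0.png",im);print(c,get_calibration(c))
    for l in ["wash_tank","basket","basket_grip","lip_seat","collet","collet_mid","tank_rim"]:
        try: print(l,[(np.round(d["position"]).tolist(),round(d["conf"],2)) for d in spot_in(c,l)])
        except Exception as e: print(l,e)
print(get_calibration("wrist"))
E
```

```text
{'time_s': 0.0, 'joints': array([-77.1468,  30.2805,  82.1556,   0.0013,  67.6884, -10.2267]), 'joint_vel': array([ 0.0057,  0.1462, -0.0646,  0.0427,  0.055 , -0.0669]), 'joint_efforts': array([  0.0005, -44.2341, -17.8025,  -0.0004,   0.0081,  -0.    ]), 'position': array([ 244.8707, -574.1801,  191.8216]), 'tool_rot': array([[-0.0005,  0.392 , -0.92  ],
       [ 0.0021, -0.92  , -0.392 ],
       [-1.    , -0.0021, -0.0004]]), 'contact_force': array([-0.5463, -0.1129,  1.1764]), 'torque': array([-0.0113,  0.0251,  0.0132]), 'width': 85.26637536324485}
scene {'fx': 436.8111939613083, 'fy': 436.8111939613083, 'cx': 324.5860916303794, 'cy': 238.93715748290637, 'R': array([[-0.8597, -0.5108,  0.0032],
       [-0.2219,  0.3677, -0.9031],
       [ 0.4601, -0.777 , -0.4295]]), 't': array([472.8677, 196.2178, 717.1836])}
wash_tank [([309.0, 270.0], 0.72)]
basket []
basket_grip [([296.0, 379.0], 0.69)]
lip_seat [([290.0, 377.0], 0.91)]
collet [([384.0, 222.0], 0.64)]
collet_mid [([383.0, 222.0], 0.54)]
tank_rim [([310.0, 271.0], 0.8)]
top {'fx': 535.7544545992266, 'fy': 535.7544545992266, '
[... 153 characters left out ...]
 -0.9863]]), 't': array([  51.0106,  535.4463, 1363.8466])}
wash_tank [([310.0, 233.0], 0.8)]
basket [([215.0, 290.0], 0.94)]
basket_grip [([215.0, 288.0], 0.57), ([450.0, 200.0], 0.17)]
lip_seat [([212.0, 295.0], 0.84)]
collet [([455.0, 261.0], 0.74), ([434.0, 241.0], 0.46)]
collet_mid [([433.0, 244.0], 0.59), ([453.0, 262.0], 0.47)]
tank_rim [([309.0, 239.0], 0.76)]
{'fx': 345.75317993978746, 'fy': 345.75317993978746, 'cx': 318.5312567037085, 'cy': 239.61625188599396, 'hand_eye': array([[  -0.0001,   -0.2767,    0.961 , -181.0456],
       [   1.    ,    0.0001,    0.0001,    1.6455],
       [  -0.0001,    0.961 ,    0.2767,  -70.4085],
       [   0.    ,    0.    ,    0.    ,    1.    ]])}
```

View pics/scene0.png

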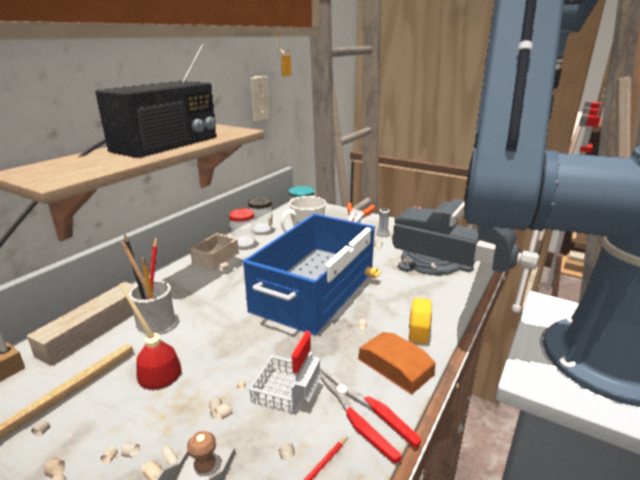

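View pics/top0.png

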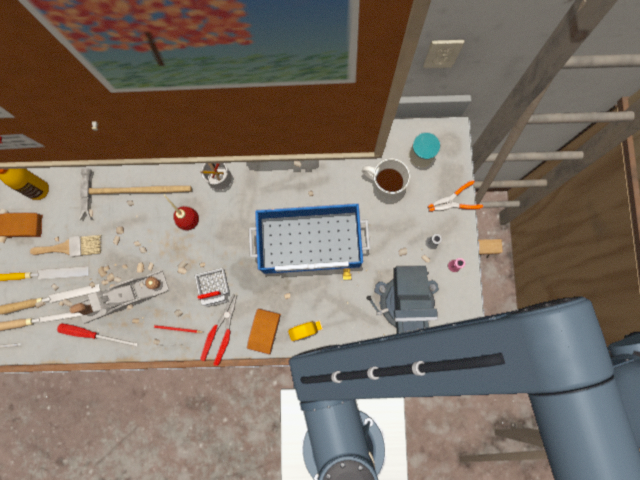

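```bash
cat > h.py <<'E'
from workcell import *
import cv2,numpy as np
from scipy.spatial.transform import Rotation as Rot
np.set_printoptions(precision=3,suppress=True)
def cam(c,s=None):
    k=get_calibration(c)
    if c!="wrist": R,t=np.array(k["R"]),np.array(k["t"])
    else:
        H=np.array(k["hand_eye"]);A=s["tool_rot"]@H[:3,:3];p=s["tool_rot"]@H[:3,3]+s["position"];R=A.T;t=-A.T@p
    return k,R,t
def atz(c,uv,z,s=None):
    k,R,t=cam(c,s);o=-R.T@t;d=R.T@np.array([(uv[0]-k["cx"])/k["fx"],(uv[1]-k["cy"])/k["fy"],1.]);return o+d*(z-o[2])/d[2]
def proj(c,X,s=None):
    k,R,t=cam(c,s);Y=np.atleast_2d(X)@R.T+t;return np.c_[k["fx"]*Y[:,0]/Y[:,2]+k["cx"],k["fy"]*Y[:,1]/Y[:,2]+k["cy"]]
E
python3 - <<'E'
from h import *
t=cv2.imread("pics/top0.png");s=cv2.imread("pics/scene0.png")
a=cv2.resize(t[195:285,240:380],None,fx=400/140,fy=400/140,interpolation=3)[:300]
b=cv2.resize(t[260:320,185:265],(400,300),interpolation=3)
c=cv2.resize(s[210:285,300:400],(400,300),interpolation=3)
d=cv2.resize(s[325:415,240:360],(400,300),interpolation=3)
v=lambda x:np.pad(x,((0,300-x.shape[0]),(0,0),(0,0)))
cv2.imwrite("pics/crop0.png",np.vstack([np.hstack([v(a),b]),np.hstack([c,d])]))
print(atz("top",(434,245),0),atz("scene",(383,234),0),atz("top",(212,288),20))
E
```

```text
[ 516.638 -260.313    0.   ] [ 521.548 -254.317    0.   ] [414.776 335.217  20.   ]
```

View pics/crop0.png

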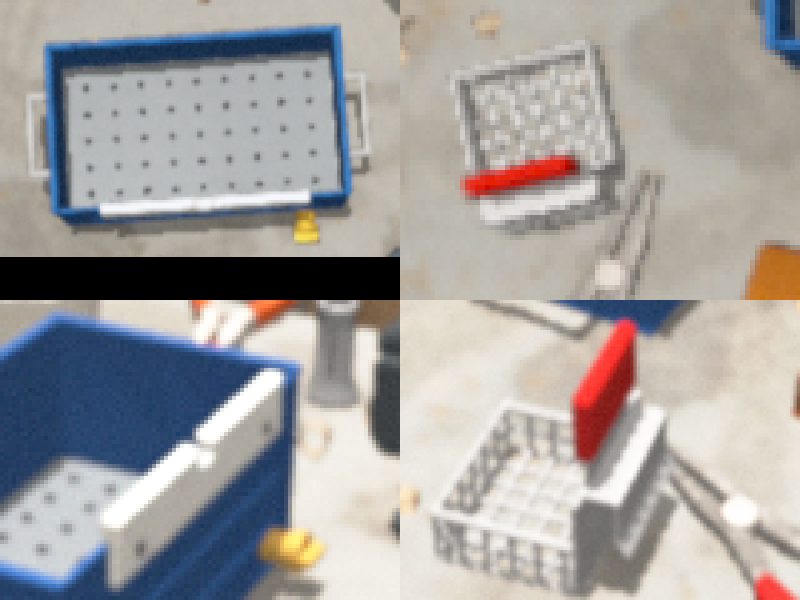

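```bash
python3 - <<'E'
from h import *
from scipy.optimize import least_squares as ls
tc=lambda p:np.array([240+p[0]/2.857,195+p[1]/2.857]); sc=lambda p:np.array([300+p[0]/4,210+(p[1]-300)/4])
bt=lambda p:np.array([185+(p[0]-400)/5,260+p[1]/5]); bs=lambda p:np.array([240+(p[0]-400)*.3,325+(p[1]-300)*.3])
def fit(pts,x0):
    f=lambda q:np.concatenate([(proj(c,np.r_[q[0]+np.cos(q[2])*X[0]-np.sin(q[2])*X[1],q[1]+np.sin(q[2])*X[0]+np.cos(q[2])*X[1],X[2]])[0]-uv)/1 for c,uv,X in pts])
    return ls(f,x0,loss="soft_l1"),f
tank=[("top",tc((45,43)),(75,130,110)),("top",tc((340,28)),(75,-130,110)),("top",tc((352,200)),(-75,-130,110)),("top",tc((57,216)),(-75,130,110)),("scene",sc((297,366)),(-75,-130,110)),("scene",np.array([317,216.]),(75,-130,110)),("scene",np.array([247,262.]),(75,130,110))]
r,f=fit(tank,[530,50,0]);q=r.x;print("tank",q[:2],np.degrees(q[2]));print(f(q).reshape(-1,2))
c,s=np.cos(q[2]),np.sin(q[2])
def intank(P): d=P[:2]-q[:2];return np.array([c*d[0]+s*d[1],-s*d[0]+c*d[1]])
for n,P in dict(sl=atz("scene",sc((105,518)),122),sr=atz("scene",sc((281,372)),122),notch=atz("scene",sc((199,440)),122),tl=atz("top",tc((100,207)),122),tr=atz("top",tc((310,195)),122),tn=atz("top",tc((205,206)),120)).items(): print(n,P,intank(P))
b=[("top",bt((452,75)),(33,38,28)),("top",bt((592,40)),(33,-38,28)),("top",bt((463,187)),(-32.5,28,98)),("top",bt((577,160)),(-32.5,-28,98)),
("scene",bs((578,402)),(-32.5,28,98)),("scene",bs((628,325)),(-32.5,-28,98)),("scene",bs((433,515)),(33,38,28)),("scene",bs((505,402)),(33,-38,28))]
r,f=fit(b,[415,335,0.15]);q=r.x;print("basket",q[:2],np.degrees(q[2]));print(f(q).reshape(-1,2))
g=[q[0]-32.5*np.cos(q[2]),q[1]-32.5*np.sin(q[2])];print("grip",g)
E
```

```text
tank [526.675  72.311] 2.156827766854939
[[ 0.658  1.955]
 [ 0.01   0.656]
 [ 0.283 -0.692]
 [-0.976  0.397]
 [ 2.899 -0.132]
 [-1.31  -2.553]
 [-2.806 -0.892]]
sl [452.905 158.676 122.   ] [-70.467  89.08 ]
sr [454.409 -20.325 122.   ] [-75.701 -89.85 ]
notch [453.656  70.692 122.   ] [-73.028   1.13 ]
tl [453.263 158.329 122.   ] [-70.122  88.721]
tr [458.839 -22.84  122.   ] [-71.368 -92.531]
tn [451.948  67.899 120.   ] [-74.84   -1.596]
basket [423.775 335.85 ] 12.50079846508595
[[-0.948  0.69 ]
 [-0.791  0.731]
 [-0.839  0.14 ]
 [-1.651  0.077]
 [ 0.416 -0.602]
 [ 0.042 -2.398]
 [-0.599 -0.663]
 [ 0.251 -0.961]]
grip [np.float64(392.04587389749497), np.float64(328.8156632967589)]
```

jog_arm([
  {"dx": -0.05},
  {"dx": -0.1,"dy": -0.01,"dz": -0.01,"rx": -0.1},
  {"dx": -0.11,"dy": -0.04,"dz": -0.05,"rx": -0.24},
  {"dx": -0.11,"dy": -0.07,"dz": -0.09,"rx": -0.38},
  {"dx": -0.11,"dy": -0.1,"dz": -0.125,"rx": -0.52},
  {"dx": -0.11,"dy": -0.13,"dz": -0.16,"rx": -0.66},
  {"dx": -0.11,"dy": -0.16,"dz": -0.2,"rx": -0.8},
  {"dx": -0.11,"dy": -0.19,"dz": -0.24,"rx": -0.94},
])

```text
invalid input at $.steps[0]: expected keys dx, dy, dz, rx, ry, rz, gripper
```

```bash
cat > go.py <<'E'
import sys
from h import *
# usage: go.py x y z az  -> relative tool shift (m) and rotvec from measured pose, tool down, y-axis azimuth az
x,y,z,az=map(float,sys.argv[1:5]);s=state();a=np.radians(az)
T=np.c_[[0,0,-1],[np.cos(a),np.sin(a),0],[np.sin(a),-np.cos(a),0]]
A=s["tool_rot"];print("t",round(s["time_s"],2),"pos",s["position"],"az",np.degrees(np.arctan2(A[1,1],A[0,1])),"F",s["contact_force"],"w",s["width"])
d=A.T@(np.array([x,y,z])-s["position"])/1000;print("d",d,"n",np.linalg.norm(d)/.05,"rot",Rot.from_matrix(A.T@T).as_rotvec())
E
python3 go.py 480 50 300 12.5
```

```text
t 0.8 pos [ 245.    -574.933  192.834] az -66.92263823306482 F [0.703 0.225 0.693] w 85.72511177588106
d [-0.107 -0.483 -0.461] n 13.524065042930387 rot [-1.386 -0.    -0.   ]
```

jog_arm([
  {"dx": -0.05,"dy": 0,"dz": 0,"rx": 0,"ry": 0,"rz": 0,"gripper": 1},
  {"dx": -0.1,"dy": -0.01,"dz": -0.01,"rx": -0.1,"ry": 0,"rz": 0,"gripper": 1},
  {"dx": -0.11,"dy": -0.04,"dz": -0.045,"rx": -0.24,"ry": 0,"rz": 0,"gripper": 1},
  {"dx": -0.11,"dy": -0.07,"dz": -0.08,"rx": -0.38,"ry": 0,"rz": 0,"gripper": 1},
  {"dx": -0.11,"dy": -0.1,"dz": -0.115,"rx": -0.52,"ry": 0,"rz": 0,"gripper": 1},
  {"dx": -0.11,"dy": -0.135,"dz": -0.15,"rx": -0.66,"ry": 0,"rz": 0,"gripper": 1},
  {"dx": -0.11,"dy": -0.17,"dz": -0.185,"rx": -0.8,"ry": 0,"rz": 0,"gripper": 1},
  {"dx": -0.11,"dy": -0.205,"dz": -0.22,"rx": -0.94,"ry": 0,"rz": 0,"gripper": 1},
])

```text
time_s: 1.6
position: [367.4, -298.3, 303.0]
tool_rot: [[0.001, 0.975, -0.221], [-0.0, -0.221, -0.975], [-1.0, 0.001, 0.0]]
contact_force: [0.3, 0.3, -0.0]
width: 85.5
```

```bash
python3 go.py 450 70 310 12.5
```

```text
t 1.6 pos [ 367.445 -298.277  303.036] az -12.771634654202995 F [ 0.339  0.303 -0.028] w 85.50580350825373
d [-0.007 -0.001 -0.377] n 7.5496179827729675 rot [-0.441  0.    -0.001]
```

jog_arm([
  {"dx": -0.007,"dy": 0,"dz": -0.047,"rx": -0.06,"ry": 0,"rz": 0,"gripper": 1},
  {"dx": -0.007,"dy": 0,"dz": -0.094,"rx": -0.12,"ry": 0,"rz": 0,"gripper": 1},
  {"dx": -0.007,"dy": 0,"dz": -0.141,"rx": -0.18,"ry": 0,"rz": 0,"gripper": 1},
  {"dx": -0.007,"dy": 0,"dz": -0.188,"rx": -0.24,"ry": 0,"rz": 0,"gripper": 1},
  {"dx": -0.007,"dy": 0,"dz": -0.235,"rx": -0.3,"ry": 0,"rz": 0,"gripper": 1},
  {"dx": -0.007,"dy": 0,"dz": -0.282,"rx": -0.36,"ry": 0,"rz": 0,"gripper": 1},
  {"dx": -0.007,"dy": 0,"dz": -0.329,"rx": -0.42,"ry": 0,"rz": 0,"gripper": 1},
  {"dx": -0.007,"dy": 0,"dz": -0.377,"rx": -0.441,"ry": 0,"rz": 0,"gripper": 1},
])

```text
time_s: 2.4
position: [452.4, 69.0, 310.2]
tool_rot: [[0.001, 0.977, 0.213], [-0.0, 0.213, -0.977], [-1.0, 0.001, 0.001]]
contact_force: [0.8, -0.9, 0.7]
width: 85.2
```

```bash
python3 go.py 395 275 215 12.5
```

```text
t 2.4 pos [452.396  68.993 310.196] az 12.282486476737324 F [ 0.753 -0.928  0.675] w 85.2339832583642
d [ 0.095 -0.012 -0.214] n 4.6816826225779815 rot [-0.004  0.001 -0.001]
```

jog_arm([
  {"dx": 0.016,"dy": -0.002,"dz": -0.043,"rx": 0,"ry": 0,"rz": 0,"gripper": 1},
  {"dx": 0.035,"dy": -0.005,"dz": -0.085,"rx": 0,"ry": 0,"rz": 0,"gripper": 1},
  {"dx": 0.055,"dy": -0.008,"dz": -0.128,"rx": 0,"ry": 0,"rz": 0,"gripper": 1},
  {"dx": 0.075,"dy": -0.01,"dz": -0.172,"rx": 0,"ry": 0,"rz": 0,"gripper": 1},
  {"dx": 0.095,"dy": -0.012,"dz": -0.214,"rx": 0,"ry": 0,"rz": 0,"gripper": 1},
  {"dx": 0.095,"dy": -0.012,"dz": -0.214,"rx": 0,"ry": 0,"rz": 0,"gripper": 1},
])

```text
time_s: 3.0
position: [391.7, 276.9, 212.5]
tool_rot: [[-0.005, 0.976, 0.217], [-0.0, 0.217, -0.976], [-1.0, -0.005, -0.001]]
contact_force: [0.1, -0.3, 0.0]
width: 85.8
```

```bash
python3 - <<'E'
from h import *
s=state();im=get_image("wrist");cv2.imwrite("pics/w1.png",im)
hsv=cv2.cvtColor(im,cv2.COLOR_BGR2HSV)
m=((hsv[...,0]<8)|(hsv[...,0]>172))&(hsv[...,1]>170)&(hsv[...,2]>90)
n,lab,st,ce=cv2.connectedComponentsWithStats(m.astype(np.uint8));
for i in range(1,n):
    if st[i,4]>150:
        ys,xs=np.where(lab==i);print(st[i],cv2.minAreaRect(np.c_[xs,ys].astype(np.float32)))
b=[423.8,335.9,np.radians(12.5)]
def W(X): c,q=np.cos(b[2]),np.sin(b[2]);return [b[0]+c*X[0]-q*X[1],b[1]+q*X[0]+c*X[1],X[2]]
P=[W(p) for p in [(-37.5,28,98),(-27.5,28,98),(-27.5,-28,98),(-37.5,-28,98),(33,38,28),(33,-38,28)]];print(proj("wrist",P,s))
print(s["position"])
E
```

```text
[270   0  21  50 304] ((279.9403381347656, 24.48183250427246), (6.488744735717773, 52.70024871826172), 16.927513122558594)
[257  62  14  33 160] ((263.4624328613281, 77.50578308105469), (5.406161785125732, 33.52500534057617), 17.818889617919922)
[ 183   89   82   62 1164] ((225.3461456298828, 118.23075866699219), (96.79518127441406, 14.422204971313477), 33.690067291259766)
[ 168  121   77   54 1075] ((204.30050659179688, 149.2710418701172), (90.13807678222656, 13.678094863891602), 33.91742706298828)
[330 133  10  64 576] ((334.5, 164.5), (63.0, 9.0), 90.0)
[[326.902 127.414]
 [339.195 127.425]
 [338.047 195.981]
 [326.395 195.959]
 [396.255 119.467]
 [391.726 195.253]]
[391.677 276.941 212.544]
```

View pics/w1.png

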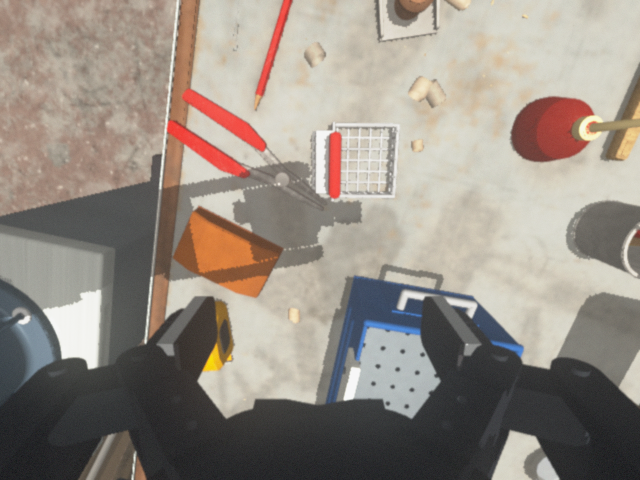

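```bash
python3 go.py 394.4 327.3 64 12.5
```

```text
t 3.05 pos [393.368 275.258 213.645] az 12.488210755087884 F [0.033 0.382 1.089] w 85.40212767457174
d [ 0.15   0.013 -0.051] n 3.168787014573099 rot [-0.     0.001  0.003]
```

jog_arm([
  {"dx": 0.02,"dy": 0.013,"dz": -0.045,"rx": 0,"ry": 0,"rz": 0,"gripper": 1},
  {"dx": 0.065,"dy": 0.013,"dz": -0.051,"rx": 0,"ry": 0,"rz": 0,"gripper": 1},
  {"dx": 0.11,"dy": 0.013,"dz": -0.051,"rx": 0,"ry": 0,"rz": 0,"gripper": 1},
  {"dx": 0.14,"dy": 0.013,"dz": -0.051,"rx": 0,"ry": 0,"rz": 0,"gripper": 1},
  {"dx": 0.15,"dy": 0.013,"dz": -0.051,"rx": 0,"ry": 0,"rz": 0,"gripper": 1},
  {"dx": 0.15,"dy": 0.013,"dz": -0.051,"rx": 0,"ry": 0,"rz": 0,"gripper": 0.6},
  {"dx": 0.15,"dy": 0.013,"dz": -0.051,"rx": 0,"ry": 0,"rz": 0,"gripper": 0.35},
])

```text
time_s: 3.75
position: [399.0, 326.4, 66.3]
tool_rot: [[0.003, 0.978, 0.21], [0.001, 0.21, -0.978], [-1.0, 0.003, -0.001]]
contact_force: [-0.3, -0.4, 0.2]
width: 59.0
```

```bash
python3 - <<'E'
from h import *
s=state();im=get_image("wrist");cv2.imwrite("pics/w2.png",im);print(s["position"],s["width"],s["contact_force"])
E
```

```text
[399.028 326.426  66.27 ] 59.02716637424876 [-0.348 -0.391  0.218]
```

View pics/w2.png

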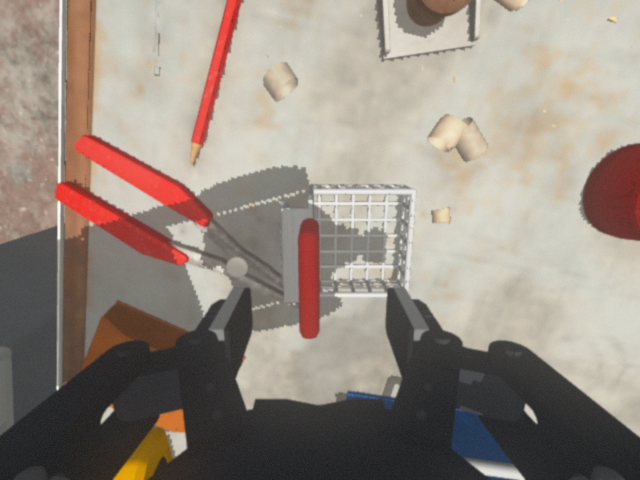

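```bash
python3 - <<'E'
from h import *
s=state();print(s["position"],s["width"],s["tool_rot"])
k,R,t=cam("wrist",s);A=s["tool_rot"]
for p in [(-32,-5,28),(-32,5,28),(-32,5,-28),(-32,-5,-28),(-32,0,0)]: print(proj("wrist",s["position"]+A@np.array(p),s))
# solve: grip top corners at z=98
for uv in [(309.5,218),(309.5,338)]: print(atz("wrist",uv,98,s))
E
```

```text
[399.134 326.684  66.628] 51.53961663167906 [[ 0.004  0.978  0.211]
 [ 0.002  0.211 -0.978]
 [-1.     0.004 -0.001]]
[[307.393 344.653]]
[[327.732 344.652]]
[[328.668 234.767]]
[[306.288 234.767]]
[[317.522 292.336]]
[388.09  360.604  98.   ]
[400.348 301.69   98.   ]
```

jog_arm([
  {"dx": 0.002,"dy": -0.004,"dz": -0.0045,"rx": 0,"ry": 0,"rz": 0,"gripper": 0.4},
  {"dx": 0.002,"dy": -0.004,"dz": -0.0045,"rx": 0,"ry": 0,"rz": 0,"gripper": 0.2},
  {"dx": 0.002,"dy": -0.004,"dz": -0.0045,"rx": 0,"ry": 0,"rz": 0,"gripper": 0},
  {"dx": 0.002,"dy": -0.004,"dz": -0.0045,"rx": 0,"ry": 0,"rz": 0,"gripper": 0},
  {"dx": 0.002,"dy": -0.004,"dz": -0.0045,"rx": 0,"ry": 0,"rz": 0,"gripper": 0},
  {"dx": 0.002,"dy": -0.004,"dz": -0.0045,"rx": 0,"ry": 0,"rz": 0,"gripper": 0},
  {"dx": 0.002,"dy": -0.004,"dz": -0.0045,"rx": 0,"ry": 0,"rz": 0,"gripper": 0},
])

```text
time_s: 4.5
position: [392.4, 329.9, 62.8]
tool_rot: [[-0.0, 0.977, 0.211], [-0.0, 0.211, -0.977], [-1.0, -0.0, 0.0]]
contact_force: [-0.3, -0.0, -0.6]
width: -0.3
```

```bash
python3 go.py 394 331 64 12.5
```

```text
t 4.5 pos [392.359 329.896  62.756] az 12.203114033359173 F [-0.333 -0.026 -0.585] w -0.2719879628455186
d [-0.001  0.002 -0.001] n 0.04672776658170103 rot [-0.005  0.     0.   ]
```

```bash
python3 - <<'E'
from h import *
s=state();im=get_image("wrist");cv2.imwrite("pics/w3.png",im);print(s["position"],s["width"],s["contact_force"])
E
```

```text
[392.359 329.896  62.756] -0.2719879628455186 [-0.333 -0.026 -0.585]
```

View pics/w3.png

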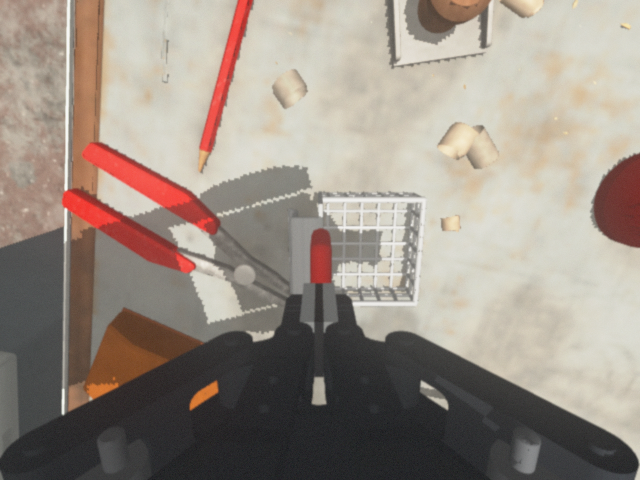

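```bash
python3 - <<'E'
import cv2
im=cv2.imread("pics/w3.png");cv2.imwrite("pics/w3c.png",cv2.resize(im[210:420,250:390],None,fx=2.8,fy=2.8,interpolation=cv2.INTER_CUBIC))
from h import *
s=state();print(s["width"],s["joint_efforts"],s["time_s"])
E
```

```text
-0.09116156799147487 [  0.013 -38.758  -9.916   0.      0.001  -0.   ] 4.55
```

View pics/w3c.png

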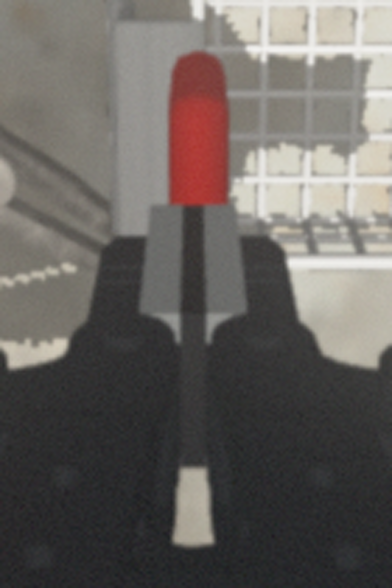

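```bash
python3 - <<'E'
from h import *
im=cv2.imread("pics/w3.png");
for r in (240,270,290,300,310,320,330,345,360,375,390): print(r,[tuple(int(v) for v in im[r,c]) for c in (306,312,316,320,324,328,334)])
s=state()
for p in [(0,0,-11),(0,10,-11),(-10,10,-11),(-40,10,-11),(-32,5,-28),(-32,-5,-28),(-32,0,28),(2,5,-28)]: print(p,proj("wrist",s["position"]+s["tool_rot"]@np.array(p),s))
E
```

```text
240 [(148, 152, 153), (63, 66, 129), (56, 59, 126), (57, 60, 129), (61, 63, 128), (62, 67, 126), (117, 122, 128)]
270 [(146, 150, 152), (53, 55, 157), (49, 53, 170), (52, 56, 175), (54, 57, 167), (56, 60, 154), (119, 126, 130)]
290 [(105, 107, 106), (108, 110, 109), (59, 62, 64), (52, 53, 59), (105, 108, 109), (109, 111, 113), (112, 115, 114)]
300 [(104, 106, 106), (106, 109, 107), (54, 53, 58), (54, 52, 55), (102, 105, 104), (106, 109, 108), (107, 109, 108)]
310 [(105, 107, 106), (103, 105, 104), (46, 48, 51), (51, 53, 53), (97, 100, 99), (105, 110, 109), (109, 110, 110)]
320 [(105, 107, 107), (104, 106, 104), (49, 48, 51), (52, 51, 54), (95, 96, 97), (105, 108, 109), (106, 108, 108)]
330 [(53, 51, 54), (92, 94, 92), (62, 62, 63), (57, 58, 60), (120, 124, 123), (51, 50, 53), (49, 49, 52)]
345 [(53, 51, 50), (48, 45, 49), (59, 58, 58), (57, 61, 58), (51, 49, 49), (47, 46, 46), (46, 44, 46)]
360 [(38, 39, 38), (44, 46, 45), (53, 54, 57), (60, 56, 57), (48, 48, 44), (49, 48, 46), (45, 46, 44)]
375 [(42, 42, 41), (49, 45, 49), (56, 55, 53), (55, 54, 57), (55, 55, 55), (51, 50, 47), (45, 43, 41)]
390 [(45, 46, 44), (72, 76, 79), (158, 172, 178), (160, 173, 179), (131, 140, 144), (45, 41, 40), (43, 42, 41)]
(0, 0, -11) [[317.656 249.275]]
(0, 10, -11) [[335.859 249.275]]
(-10, 10, -11) [[336.788 255.099]]
(-40, 10, -11) [[340.281 277.004]]
(-32, 5, -28) [[328.67  234.766]]
(-32, -5, -28) [[306.29  234.766]]
(-32, 0, 28) [[317.565 344.652]]
(2, 5, -28) [[326.882 218.218]]
```

jog_arm([
  {"dx": -0.01,"dy": 0,"dz": 0,"rx": 0,"ry": 0,"rz": 0,"gripper": 0.6},
  {"dx": -0.01,"dy": 0,"dz": 0,"rx": 0,"ry": 0,"rz": 0,"gripper": 0.6},
  {"dx": -0.01,"dy": 0,"dz": 0,"rx": 0,"ry": 0,"rz": 0,"gripper": 0.6},
  {"dx": -0.01,"dy": 0,"dz": 0,"rx": 0,"ry": 0,"rz": 0,"gripper": 0.6},
  {"dx": 0.0,"dy": 0,"dz": 0,"rx": 0,"ry": 0,"rz": 0,"gripper": 0.6},
  {"dx": 0.015,"dy": 0,"dz": 0,"rx": 0,"ry": 0,"rz": 0,"gripper": 0.6},
  {"dx": 0.033,"dy": 0,"dz": 0,"rx": 0,"ry": 0,"rz": 0,"gripper": 0.6},
  {"dx": 0.033,"dy": 0,"dz": 0,"rx": 0,"ry": 0,"rz": 0,"gripper": 0.6},
])

```text
time_s: 5.35
position: [390.5, 328.8, 27.4]
tool_rot: [[-0.005, 0.977, 0.211], [-0.003, 0.211, -0.977], [-1.0, -0.005, 0.001]]
contact_force: [-0.1, 0.7, 0.7]
width: 51.4
```

```bash
python3 - <<'E'
from h import *
s=state();im=get_image("wrist");cv2.imwrite("pics/w4.png",im);print(s["position"],s["width"],s["contact_force"])
sc=get_image("scene");cv2.imwrite("pics/s4.png",sc)
a=im[150:450,120:520];uv=proj("scene",s["position"])[0].astype(int);print("TCP in scene",uv)
b=sc[max(0,uv[1]-130):uv[1]+70,max(0,uv[0]-130):uv[0]+135];print(max(0,uv[1]-130),uv[0]-130)
b=cv2.resize(b,(397,300),interpolation=3)
cv2.imwrite("pics/c4.png",np.hstack([a,b]))
E
```

```text
[390.485 328.841  27.419] 51.39022666023509 [-0.088  0.669  0.687]
TCP in scene [303 381]
251 173
```

View pics/c4.png

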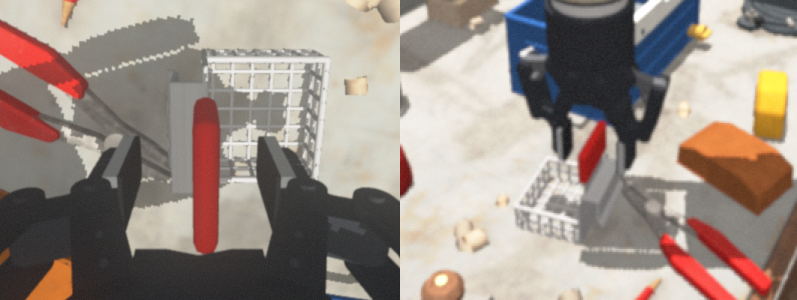

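jog_arm([
  {"dx": 0,"dy": 0.001,"dz": 0,"rx": 0,"ry": 0,"rz": 0,"gripper": 0.3},
  {"dx": 0,"dy": 0.001,"dz": 0,"rx": 0,"ry": 0,"rz": 0,"gripper": 0},
  {"dx": 0,"dy": 0.001,"dz": 0,"rx": 0,"ry": 0,"rz": 0,"gripper": 0},
  {"dx": 0,"dy": 0.001,"dz": 0,"rx": 0,"ry": 0,"rz": 0,"gripper": 0},
  {"dx": 0,"dy": 0.001,"dz": 0,"rx": 0,"ry": 0,"rz": 0,"gripper": 0},
  {"dx": 0,"dy": 0.001,"dz": 0,"rx": 0,"ry": 0,"rz": 0,"gripper": 0},
  {"dx": 0,"dy": 0.001,"dz": 0,"rx": 0,"ry": 0,"rz": 0,"gripper": 0},
])

```text
time_s: 6.15
position: [393.9, 330.4, 30.5]
tool_rot: [[0.001, 0.977, 0.211], [0.001, 0.211, -0.977], [-1.0, 0.001, -0.0]]
contact_force: [0.4, 0.1, 5.5]
width: 9.2
```

```bash
python3 - <<'E'
from h import *
s=state();im=get_image("wrist");cv2.imwrite("pics/w5.png",im);print(s["position"],s["width"],s["contact_force"],s["torque"],s["tool_rot"])
hsv=cv2.cvtColor(im,cv2.COLOR_BGR2HSV)
m=((hsv[...,0]<8)|(hsv[...,0]>172))&(hsv[...,1]>120)&(hsv[...,2]>60)
n,lab,st,ce=cv2.connectedComponentsWithStats(m.astype(np.uint8));
for i in range(1,n):
    if st[i,4]>150: print(st[i])
E
```

```text
[393.892 330.428  30.478] 9.242211114440728 [0.385 0.051 5.454] [ 0.026 -0.005  0.014] [[ 0.001  0.977  0.211]
 [ 0.001  0.211 -0.977]
 [-1.     0.001 -0.   ]]
[ 178    0   54  155 2452]
[  40  143  163  106 4912]
[  19  195  156   97 4673]
[ 305  248   27  151 3595]
```

jog_arm([
  {"dx": -0.02,"dy": 0,"dz": 0,"rx": 0,"ry": 0,"rz": 0,"gripper": 0},
  {"dx": -0.06,"dy": 0,"dz": 0,"rx": 0,"ry": 0,"rz": 0,"gripper": 0},
  {"dx": -0.1,"dy": 0,"dz": 0,"rx": 0,"ry": 0,"rz": 0,"gripper": 0},
  {"dx": -0.14,"dy": 0,"dz": 0,"rx": 0,"ry": 0,"rz": 0,"gripper": 0},
  {"dx": -0.175,"dy": 0,"dz": 0.02,"rx": 0,"ry": 0,"rz": 0,"gripper": 0},
  {"dx": -0.175,"dy": 0,"dz": 0.03,"rx": 0,"ry": 0,"rz": 0,"gripper": 0},
])

```text
time_s: 6.8
position: [402.5, 301.4, 209.1]
tool_rot: [[0.009, 0.977, 0.212], [0.004, 0.212, -0.977], [-1.0, 0.01, -0.002]]
contact_force: [1.1, -0.5, -1.9]
width: 9.0
```

```bash
python3 go.py 459 50 205 2.2
```

```text
t 6.8 pos [402.532 301.417 209.055] az 12.231825288718719 F [ 1.124 -0.462 -1.936] w 9.002297068263724
d [0.004 0.002 0.258] n 5.1542376144231845 rot [ 0.175 -0.002 -0.009]
```

jog_arm([
  {"dx": 0,"dy": 0,"dz": 0.03,"rx": 0.025,"ry": 0,"rz": 0,"gripper": 0},
  {"dx": 0,"dy": 0,"dz": 0.075,"rx": 0.06,"ry": 0,"rz": 0,"gripper": 0},
  {"dx": 0,"dy": 0.001,"dz": 0.12,"rx": 0.1,"ry": 0,"rz": 0,"gripper": 0},
  {"dx": 0,"dy": 0.001,"dz": 0.165,"rx": 0.14,"ry": 0,"rz": 0,"gripper": 0},
  {"dx": 0,"dy": 0.001,"dz": 0.21,"rx": 0.175,"ry": 0,"rz": 0,"gripper": 0},
  {"dx": 0,"dy": 0.001,"dz": 0.245,"rx": 0.175,"ry": 0,"rz": 0,"gripper": 0},
  {"dx": 0,"dy": 0.001,"dz": 0.255,"rx": 0.175,"ry": 0,"rz": 0,"gripper": 0},
  {"dx": 0,"dy": 0.001,"dz": 0.255,"rx": 0.175,"ry": 0,"rz": 0,"gripper": 0},
])

```text
time_s: 7.6
position: [453.8, 50.7, 203.6]
tool_rot: [[-0.003, 0.999, 0.035], [0.001, 0.035, -0.999], [-1.0, -0.003, -0.001]]
contact_force: [0.1, 0.6, -2.5]
width: 9.0
```

jog_arm([
  {"dx": 0,"dy": 0,"dz": 0,"rx": 0,"ry": 0,"rz": 0,"gripper": 0},
  {"dx": 0,"dy": 0,"dz": 0,"rx": 0,"ry": 0,"rz": 0,"gripper": 0},
  {"dx": 0,"dy": 0,"dz": 0,"rx": 0,"ry": 0,"rz": 0,"gripper": 0},
])

```text
time_s: 7.9
position: [454.0, 53.1, 204.7]
tool_rot: [[-0.001, 0.999, 0.04], [0.0, 0.04, -0.999], [-1.0, -0.001, -0.0]]
contact_force: [-0.2, -0.1, -1.4]
width: 8.9
```

```bash
python3 go.py 459 50 205 2.2; python3 - <<'E'
from h import *
s=state();im=get_image("wrist");cv2.imwrite("pics/w6.png",im)
print(s["position"],s["tool_rot"])
q=[526.7,72.3,np.radians(2.16)];c,n=np.cos(q[2]),np.sin(q[2])
W=lambda X:[q[0]+c*X[0]-n*X[1],q[1]+n*X[0]+c*X[1],X[2]]
print(proj("wrist",[W(p) for p in [(-71,90,122),(-80,90,122),(-71,0,122),(-80,0,122),(-75,130,110),(75,130,110)]],s))
print(spot_in("wrist","tank_rim"),spot_in("wrist","lip_seat"))
E
```

```text
t 7.9 pos [453.99   53.077 204.659] az 2.2981909778631935 F [-0.162 -0.103 -1.435] w 8.919642718376013
d [-0.     0.005  0.003] n 0.11778869836165315 rot [ 0.002 -0.     0.001]
[453.99   53.077 204.659] [[-0.001  0.999  0.04 ]
 [ 0.     0.04  -0.999]
 [-1.    -0.001 -0.   ]]
[[321.269  84.262]
 [308.463  84.228]
 [320.723 210.319]
 [309.107 210.29 ]
 [315.73   25.249]
 [528.68   25.835]]
[{'position': [435.6, 143.9], 'conf': 0.97}] [{'position': [347.2, 264.1], 'conf': 0.94}]
```

View pics/w6.png

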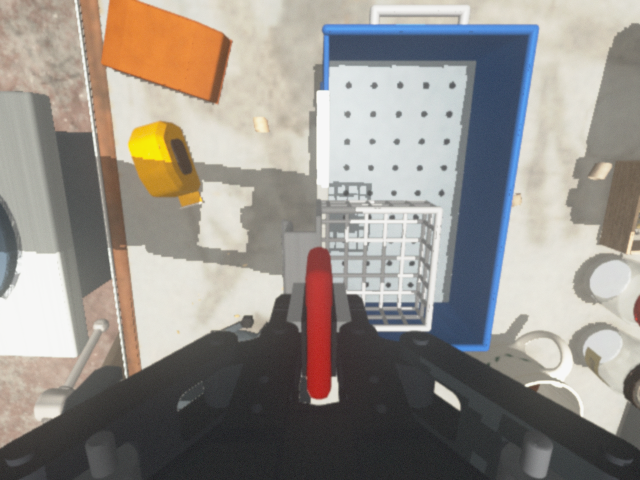

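```bash
python3 - <<'E'
from h import *
im=cv2.imread("pics/w6.png");g=cv2.cvtColor(im,cv2.COLOR_BGR2GRAY).astype(int)
for r in range(84,192,8): print(r," ".join(f"{v:3d}" for v in g[r,308:340]))
print([ (r,int(g[r,323]),int(g[r,320])) for r in range(82,100)])
hsv=cv2.cvtColor(im,cv2.COLOR_BGR2HSV);red=((hsv[...,0]<8)|(hsv[...,0]>172))&(hsv[...,1]>130)
for r in range(252,395,16):
    x=np.where(red[r,280:360])[0]+280;print("red",r,x.min(),x.max())
blue=(abs(hsv[...,0].astype(int)-108)<12)&(hsv[...,1]>150)
for r in (30,45,60,75): x=np.where(blue[r])[0];print("blue",r,x.min(),x.max())
for r in (215,245,275,300): print("tray",r," ".join(f"{v:3d}" for v in g[r,424:448]))
E
```

```text
84 189 188 191 191 188 177 141 124 125 125 122 121 109 107 109 110 131 146 148 143 166 220 230 229 229 230 230 228 229 229 231 231
92 194 189 191 190 190 180 143 134 193 246 247 247 247 247 247 247 247 247 247 247 247 238 230 230 231 230 231 231 230 230 229 230
100 198 198 197 194 184 149 130 134 199 247 247 247 247 247 247 247 247 247 247 247 246 228 226 229 229 230 230 230 230 231 231 230
108 197 196 197 196 197 194 187 153 162 235 247 247 247 247 247 247 247 247 247 247 247 238 228 229 230 230 230 231 230 229 231 230
116 193 156 139 132 135 131 132 133 188 245 247 247 247 247 247 247 247 247 247 247 247 237 229 230 230 230 231 231 230 230 229 230
124 177 149 133 133 134 135 135 129 196 247 247 247 247 247 247 247 247 247 247 247 247 237 228 229 231 230 231 230 229 230 230 229
132 207 169 149 148 148 153 152 153 209 247 247 247 247 247 247 247 247 247 247 247 247 240 232 229 230 230 230 229 229 228 230 229
140 167 147 149 150 150 150 151 154 207 246 247 247 247 247 247 247 247 247 247 247 247 240 229 230 230 230 228 230 229 229 230 230
148 171 151 147 148 148 152 150 154 208 247 24
[... 962 characters left out ...]
7, 247), (96, 247, 247), (97, 247, 247), (98, 247, 247), (99, 247, 247)]
red 252 310 326
red 268 307 329
red 284 306 331
red 300 306 331
red 316 307 330
red 332 307 330
red 348 307 330
red 364 307 330
red 380 307 330
blue 30 325 537
blue 45 325 534
blue 60 327 532
blue 75 525 529
tray 215 160 160 172 188 165 155 161 180 215 209 185 175 204 227 239 241 239 230 212 203 204 201 203 205
tray 245 196 149 129 123 122 125 141 151 167 199 225 236 239 238 230 211 203 205 203 204 203 200 193 162
tray 275 151 155 167 189 190 170 196 222 235 240 238 228 208 202 204 202 205 203 204 197 181 143 127 126
tray 300 129 144 159 177 209 229 238 238 234 221 205 199 196 196 197 197 200 191 159 132 122 122 120 118
```

jog_arm([
  {"dx": 0,"dy": 0.005,"dz": -0.013,"rx": 0,"ry": 0,"rz": 0,"gripper": 0},
  {"dx": 0.005,"dy": 0.0105,"dz": -0.026,"rx": 0,"ry": 0,"rz": 0,"gripper": 0},
  {"dx": 0.02,"dy": 0.0105,"dz": -0.026,"rx": 0,"ry": 0,"rz": 0,"gripper": 0},
  {"dx": 0.04,"dy": 0.0105,"dz": -0.026,"rx": 0,"ry": 0,"rz": 0,"gripper": 0},
  {"dx": 0.055,"dy": 0.0105,"dz": -0.026,"rx": 0,"ry": 0,"rz": 0,"gripper": 0},
  {"dx": 0.064,"dy": 0.0105,"dz": -0.026,"rx": 0,"ry": 0,"rz": 0,"gripper": 0},
  {"dx": 0.066,"dy": 0.0105,"dz": -0.026,"rx": 0,"ry": 0,"rz": 0,"gripper": 0},
  {"dx": 0.066,"dy": 0.0105,"dz": -0.026,"rx": 0,"ry": 0,"rz": 0,"gripper": 0},
])

```text
time_s: 8.85
position: [464.2, 78.4, 138.7]
tool_rot: [[-0.0, 0.999, 0.038], [0.0, 0.038, -0.999], [-1.0, -0.0, -0.0]]
contact_force: [-0.4, 0.6, -1.1]
width: 9.0
```

jog_arm([
  {"dx": 0,"dy": 0,"dz": 0,"rx": 0,"ry": 0,"rz": 0,"gripper": 0},
  {"dx": 0,"dy": 0,"dz": 0,"rx": 0,"ry": 0,"rz": 0,"gripper": 0},
  {"dx": 0,"dy": 0,"dz": 0,"rx": 0,"ry": 0,"rz": 0,"gripper": 0},
])

```text
time_s: 9.15
position: [464.5, 78.1, 139.4]
tool_rot: [[0.001, 0.999, 0.038], [-0.0, 0.038, -0.999], [-1.0, 0.001, 0.0]]
contact_force: [-0.3, 0.5, -1.6]
width: 8.9
```

```bash
python3 - <<'E'
from h import *
s=state();im=get_image("wrist");cv2.imwrite("pics/w7.png",im);print(s["position"],s["contact_force"],s["torque"])
sc=get_image("scene")
a=cv2.resize(im[130:355,220:470],(500,450),interpolation=3);b=cv2.resize(sc[170:320,270:370],(300,450),interpolation=3)
cv2.imwrite("pics/c7.png",np.hstack([a,b]));cv2.imwrite("pics/s7.png",sc)
E
```

```text
[464.503  78.083 139.384] [-0.334  0.547 -1.551] [-0.026  0.014  0.008]
```

View pics/c7.png

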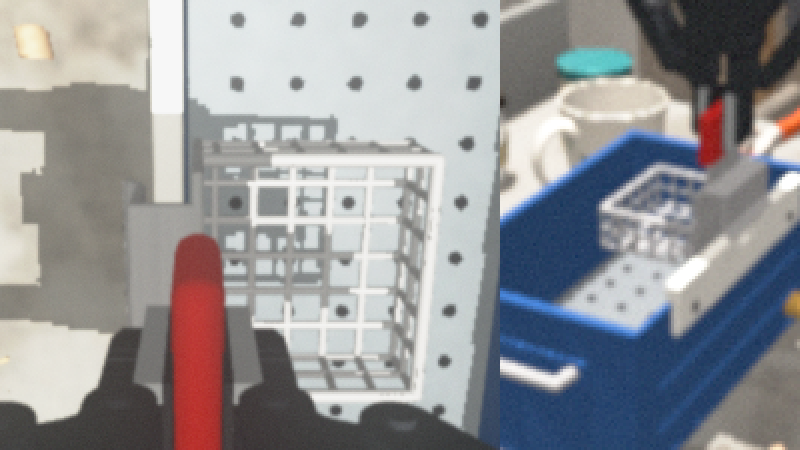

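jog_arm([
  {"dx": 0.004,"dy": -0.0005,"dz": 0,"rx": 0,"ry": 0,"rz": 0,"gripper": 0},
  {"dx": 0.008,"dy": -0.0005,"dz": 0,"rx": 0,"ry": 0,"rz": 0,"gripper": 0},
  {"dx": 0.012,"dy": -0.0005,"dz": 0,"rx": 0,"ry": 0,"rz": 0,"gripper": 0},
  {"dx": 0.016,"dy": -0.0005,"dz": 0,"rx": 0,"ry": 0,"rz": 0,"gripper": 0},
  {"dx": 0.02,"dy": -0.0005,"dz": 0,"rx": 0,"ry": 0,"rz": 0,"gripper": 0},
  {"dx": 0.02,"dy": -0.0005,"dz": 0,"rx": 0,"ry": 0,"rz": 0,"gripper": 0},
])

```text
time_s: 9.85
position: [463.0, 78.1, 118.1]
tool_rot: [[-0.002, 0.999, 0.038], [0.0, 0.038, -0.999], [-1.0, -0.002, -0.0]]
contact_force: [-0.2, -0.0, -1.4]
width: 9.2
```

jog_arm([
  {"dx": 0.002,"dy": 0,"dz": 0,"rx": 0,"ry": 0,"rz": 0,"gripper": 0},
  {"dx": 0.003,"dy": 0,"dz": 0,"rx": 0,"ry": 0,"rz": 0,"gripper": 0},
  {"dx": 0.003,"dy": 0,"dz": 0,"rx": 0,"ry": 0,"rz": 0,"gripper": 0},
])

```text
time_s: 10.15
position: [463.5, 78.1, 115.8]
tool_rot: [[-0.0, 0.999, 0.038], [0.0, 0.038, -0.999], [-1.0, -0.0, -0.0]]
contact_force: [-0.8, -0.2, -2.1]
width: 9.3
```

jog_arm([
  {"dx": 0.001,"dy": 0,"dz": 0,"rx": 0,"ry": 0,"rz": 0,"gripper": 0},
  {"dx": 0.0015,"dy": 0,"dz": 0,"rx": 0,"ry": 0,"rz": 0,"gripper": 0},
  {"dx": 0.002,"dy": 0,"dz": 0,"rx": 0,"ry": 0,"rz": 0,"gripper": 0},
  {"dx": 0.002,"dy": 0,"dz": 0,"rx": 0,"ry": 0,"rz": 0,"gripper": 0},
])

```text
time_s: 10.55
position: [463.6, 78.1, 113.8]
tool_rot: [[0.0, 0.999, 0.038], [0.0, 0.038, -0.999], [-1.0, 0.0, -0.0]]
contact_force: [-0.5, 0.4, -0.8]
width: 9.1
```

jog_arm([
  {"dx": 0.0005,"dy": 0,"dz": 0,"rx": 0,"ry": 0,"rz": 0,"gripper": 0},
  {"dx": 0.001,"dy": 0,"dz": 0,"rx": 0,"ry": 0,"rz": 0,"gripper": 0},
  {"dx": 0.001,"dy": 0,"dz": 0,"rx": 0,"ry": 0,"rz": 0,"gripper": 0},
])

```text
time_s: 10.85
position: [463.7, 78.1, 113.5]
tool_rot: [[0.001, 0.999, 0.038], [-0.0, 0.038, -0.999], [-1.0, 0.001, 0.0]]
contact_force: [-1.1, 1.0, 5.7]
width: 8.9
```

jog_arm([
  {"dx": -0.0003,"dy": 0,"dz": 0.001,"rx": 0,"ry": 0,"rz": 0,"gripper": 0},
  {"dx": -0.0003,"dy": 0,"dz": 0.002,"rx": 0,"ry": 0,"rz": 0,"gripper": 0},
  {"dx": -0.0003,"dy": 0,"dz": 0.003,"rx": 0,"ry": 0,"rz": 0,"gripper": 0},
  {"dx": -0.0003,"dy": 0,"dz": 0.004,"rx": 0,"ry": 0,"rz": 0,"gripper": 0},
])

```text
time_s: 11.25
position: [463.5, 74.0, 112.8]
tool_rot: [[-0.001, 0.999, 0.038], [-0.0, 0.038, -0.999], [-1.0, -0.001, -0.0]]
contact_force: [0.2, 0.1, -2.4]
width: 9.1
```

jog_arm([
  {"dx": 0,"dy": 0,"dz": 0.0008,"rx": 0,"ry": 0,"rz": 0,"gripper": 0},
  {"dx": 0,"dy": 0,"dz": 0.0016,"rx": 0,"ry": 0,"rz": 0,"gripper": 0},
  {"dx": 0,"dy": 0,"dz": 0.0024,"rx": 0,"ry": 0,"rz": 0,"gripper": 0},
])

```text
time_s: 11.55
position: [463.8, 71.6, 113.0]
tool_rot: [[-0.0, 0.999, 0.038], [-0.0, 0.038, -0.999], [-1.0, -0.0, -0.0]]
contact_force: [-1.0, 0.8, -2.0]
width: 9.2
```

jog_arm([
  {"dx": 0,"dy": 0,"dz": 0.0008,"rx": 0,"ry": 0,"rz": 0,"gripper": 0},
  {"dx": 0,"dy": 0,"dz": 0.0016,"rx": 0,"ry": 0,"rz": 0,"gripper": 0},
])

```text
time_s: 11.75
position: [463.9, 70.1, 113.1]
tool_rot: [[-0.0, 0.999, 0.038], [0.0, 0.038, -0.999], [-1.0, -0.0, -0.0]]
contact_force: [0.3, -0.4, -1.6]
width: 9.0
```

jog_arm([
  {"dx": 0.0006,"dy": 0,"dz": 0,"rx": 0,"ry": 0,"rz": 0,"gripper": 0},
  {"dx": 0.0012,"dy": 0,"dz": 0,"rx": 0,"ry": 0,"rz": 0,"gripper": 0},
  {"dx": 0.0012,"dy": 0,"dz": 0,"rx": 0,"ry": 0,"rz": 0,"gripper": 0},
])

```text
time_s: 12.05
position: [463.8, 70.2, 111.8]
tool_rot: [[-0.0, 0.999, 0.038], [0.0, 0.038, -0.999], [-1.0, -0.0, -0.0]]
contact_force: [-0.1, 0.5, -1.5]
width: 9.2
```

Free below crest level: the key is over the notch. Ease down further.

jog_arm([
  {"dx": 0.001,"dy": 0,"dz": 0,"rx": 0,"ry": 0,"rz": 0,"gripper": 0},
  {"dx": 0.002,"dy": 0,"dz": 0,"rx": 0,"ry": 0,"rz": 0,"gripper": 0},
  {"dx": 0.002,"dy": 0,"dz": 0,"rx": 0,"ry": 0,"rz": 0,"gripper": 0},
])

```text
time_s: 12.35
position: [463.7, 70.2, 109.8]
tool_rot: [[-0.0, 0.999, 0.038], [0.0, 0.038, -0.999], [-1.0, -0.0, -0.0]]
contact_force: [0.4, -0.1, -1.5]
width: 8.9
```

jog_arm([
  {"dx": 0.001,"dy": 0,"dz": 0,"rx": 0,"ry": 0,"rz": 0,"gripper": 0},
  {"dx": 0.0015,"dy": 0,"dz": 0,"rx": 0,"ry": 0,"rz": 0,"gripper": 0},
  {"dx": 0.0015,"dy": 0,"dz": 0,"rx": 0,"ry": 0,"rz": 0,"gripper": 0},
])

```text
time_s: 12.65
position: [463.8, 70.1, 108.3]
tool_rot: [[-0.0, 0.999, 0.038], [0.0, 0.038, -0.999], [-1.0, -0.0, -0.0]]
contact_force: [-0.6, -0.7, -2.3]
width: 9.3
```

jog_arm([
  {"dx": 0.001,"dy": 0,"dz": 0,"rx": 0,"ry": 0,"rz": 0,"gripper": 0},
  {"dx": 0.002,"dy": 0,"dz": 0,"rx": 0,"ry": 0,"rz": 0,"gripper": 0},
  {"dx": 0.002,"dy": 0,"dz": 0,"rx": 0,"ry": 0,"rz": 0,"gripper": 0},
])

```text
time_s: 12.95
position: [463.8, 70.2, 106.3]
tool_rot: [[-0.0, 0.999, 0.038], [0.0, 0.038, -0.999], [-1.0, -0.0, -0.0]]
contact_force: [0.7, -0.5, -2.1]
width: 9.2
```

jog_arm([
  {"dx": 0.001,"dy": 0,"dz": 0,"rx": 0,"ry": 0,"rz": 0,"gripper": 0},
  {"dx": 0.0015,"dy": 0,"dz": 0,"rx": 0,"ry": 0,"rz": 0,"gripper": 0},
  {"dx": 0.0015,"dy": 0,"dz": 0,"rx": 0,"ry": 0,"rz": 0,"gripper": 0},
])

```text
time_s: 13.25
position: [463.8, 70.1, 104.8]
tool_rot: [[-0.0, 0.999, 0.038], [0.0, 0.038, -0.999], [-1.0, -0.0, -0.0]]
contact_force: [0.2, -0.5, -1.7]
width: 9.5
```

jog_arm([
  {"dx": 0.0005,"dy": 0,"dz": 0,"rx": 0,"ry": 0,"rz": 0,"gripper": 0},
  {"dx": 0.001,"dy": 0,"dz": 0,"rx": 0,"ry": 0,"rz": 0,"gripper": 0},
  {"dx": 0.001,"dy": 0,"dz": 0,"rx": 0,"ry": 0,"rz": 0,"gripper": 0},
])

```text
time_s: 13.55
position: [464.0, 70.1, 104.4]
tool_rot: [[0.0, 0.999, 0.038], [-0.0, 0.038, -0.999], [-1.0, 0.0, 0.0]]
contact_force: [-0.6, -1.1, 5.1]
width: 8.7
```

jog_arm([
  {"dx": -0.0004,"dy": 0,"dz": 0,"rx": 0,"ry": 0,"rz": 0,"gripper": 0},
  {"dx": -0.0004,"dy": 0,"dz": 0,"rx": 0,"ry": 0,"rz": 0,"gripper": 0.5},
  {"dx": -0.0004,"dy": 0,"dz": 0,"rx": 0,"ry": 0,"rz": 0,"gripper": 0.5},
  {"dx": -0.0004,"dy": 0,"dz": 0,"rx": 0,"ry": 0,"rz": 0,"gripper": 0.5},
  {"dx": -0.0004,"dy": 0,"dz": 0,"rx": 0,"ry": 0,"rz": 0,"gripper": 0.5},
  {"dx": -0.0004,"dy": 0,"dz": 0,"rx": 0,"ry": 0,"rz": 0,"gripper": 0.5},
])

```text
time_s: 14.15
position: [463.9, 70.1, 104.3]
tool_rot: [[-0.0, 0.999, 0.038], [-0.0, 0.038, -0.999], [-1.0, -0.0, 0.0]]
contact_force: [-0.3, -0.5, 0.3]
width: 42.8
```

jog_arm([
  {"dx": -0.01,"dy": 0,"dz": 0,"rx": 0,"ry": 0,"rz": 0,"gripper": 0.5},
  {"dx": -0.04,"dy": 0,"dz": 0,"rx": 0,"ry": 0,"rz": 0,"gripper": 0.5},
  {"dx": -0.08,"dy": 0,"dz": 0,"rx": 0,"ry": 0,"rz": 0,"gripper": 0.5},
  {"dx": -0.12,"dy": 0,"dz": 0,"rx": 0,"ry": 0,"rz": 0,"gripper": 0.5},
  {"dx": -0.15,"dy": 0,"dz": 0,"rx": 0,"ry": 0,"rz": 0,"gripper": 0.8},
  {"dx": -0.16,"dy": 0,"dz": 0.02,"rx": 0,"ry": 0,"rz": 0,"gripper": 1},
  {"dx": -0.16,"dy": 0,"dz": 0.04,"rx": 0,"ry": 0,"rz": 0,"gripper": 1},
  {"dx": -0.16,"dy": 0,"dz": 0.05,"rx": 0,"ry": 0,"rz": 0,"gripper": 1},
])

```text
time_s: 14.95
position: [466.0, 19.1, 265.6]
tool_rot: [[0.002, 0.999, 0.037], [-0.001, 0.037, -0.999], [-1.0, 0.002, 0.001]]
contact_force: [-0.9, 0.6, 0.1]
width: 85.6
```

```bash
python3 - <<'E'
from h import *
s=state();im=get_image("wrist");cv2.imwrite("pics/w8.png",im);sc=get_image("scene");cv2.imwrite("pics/s8.png",sc)
print(s["position"],s["contact_force"],s["width"])
hsv=cv2.cvtColor(im,cv2.COLOR_BGR2HSV)
red=(((hsv[...,0]<8)|(hsv[...,0]>172))&(hsv[...,1]>130)&(hsv[...,2]>60)).astype(np.uint8)
n,lab,st,ce=cv2.connectedComponentsWithStats(red)
for i in range(1,n):
    if st[i,4]>150: print(st[i],ce[i])
print("expected grip", proj("wrist",[(463.8,70.1+28,172),(463.8,70.1-28,172)],s))
hs=cv2.cvtColor(sc,cv2.COLOR_BGR2HSV);r=(((hs[...,0]<8)|(hs[...,0]>172))&(hs[...,1]>130)).astype(np.uint8)
n,lab,st,ce=cv2.connectedComponentsWithStats(r)
print([(st[i].tolist(),ce[i].tolist()) for i in range(1,n) if st[i,4]>80 ])
print(proj("scene",[(463.8,98,172),(463.8,42,172),(463.8,98,138),(463.8,42,138)]))
for l in ["collet","collet_mid"]: print(l,spot_in("scene",l))
b=cv2.resize(sc[170:320,270:395],(500,600),interpolation=3);cv2.imwrite("pics/c8.png",b)
E
```

```text
[466.043  19.133 265.57 ] [-0.93   0.615  0.071] 85.5893344330941
[318 132  13  70 769] [324.117 166.337]
[ 587  227   53   52 2063] [615.079 252.464]
expected grip [[318.161 125.827]
 [315.569 199.445]]
[([229, 209, 24, 12, 242], [240.599173553719, 214.56611570247935]), ([336, 216, 16, 25, 277], [343.44043321299637, 227.8447653429603]), ([150, 246, 7, 44, 161], [152.62111801242236, 264.0807453416149]), ([137, 342, 44, 47, 1575], [157.16, 366.3384126984127]), ([365, 397, 56, 52, 785], [394.8484076433121, 422.3923566878981]), ([346, 408, 56, 55, 835], [373.1473053892216, 436.27065868263475]), ([304, 442, 38, 38, 272], [323.49264705882354, 461.6470588235294])]
[[338.38  224.387]
 [352.815 214.24 ]
 [338.066 241.521]
 [352.266 230.661]]
collet [{'position': [383.7, 223.2], 'conf': 0.83}, {'position': [357.6, 210.8], 'conf': 0.45}]
collet_mid [{'position': [384.4, 223.7], 'conf': 0.71}]
```

```bash
python3 go.py 500 -257 230 -90
```

```text
t 15.15 pos [465.285  20.507 264.064] az 2.1371706019616754 F [-0.409  0.852 -0.649] w 84.98932801034152
d [0.034 0.024 0.279] n 5.6347421759623355 rot [1.608 0.    0.001]
```

View pics/c8.png

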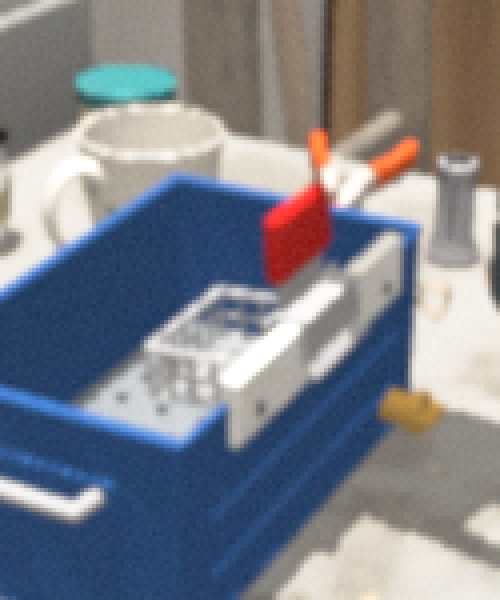

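jog_arm([
  {"dx": 0,"dy": 0,"dz": 0.03,"rx": 0.14,"ry": 0,"rz": 0,"gripper": 1},
  {"dx": 0,"dy": 0,"dz": 0.07,"rx": 0.28,"ry": 0,"rz": 0,"gripper": 1},
  {"dx": 0,"dy": 0.005,"dz": 0.11,"rx": 0.42,"ry": 0,"rz": 0,"gripper": 1},
  {"dx": 0,"dy": 0.01,"dz": 0.15,"rx": 0.56,"ry": 0,"rz": 0,"gripper": 1},
  {"dx": 0.01,"dy": 0.015,"dz": 0.19,"rx": 0.7,"ry": 0,"rz": 0,"gripper": 1},
  {"dx": 0.02,"dy": 0.02,"dz": 0.23,"rx": 0.84,"ry": 0,"rz": 0,"gripper": 1},
  {"dx": 0.03,"dy": 0.024,"dz": 0.265,"rx": 0.98,"ry": 0,"rz": 0,"gripper": 1},
  {"dx": 0.034,"dy": 0.024,"dz": 0.279,"rx": 1.12,"ry": 0,"rz": 0,"gripper": 1},
])

```text
time_s: 15.95
position: [500.7, -260.0, 228.5]
tool_rot: [[-0.001, 0.463, -0.886], [0.001, -0.886, -0.463], [-1.0, -0.001, 0.001]]
contact_force: [1.1, 0.8, -0.7]
width: 85.4
```

jog_arm([
  {"dx": 0,"dy": 0,"dz": 0,"rx": 0.14,"ry": 0,"rz": 0,"gripper": 1},
  {"dx": 0,"dy": 0,"dz": 0,"rx": 0.28,"ry": 0,"rz": 0,"gripper": 1},
  {"dx": 0,"dy": 0,"dz": 0,"rx": 0.4,"ry": 0,"rz": 0,"gripper": 1},
  {"dx": 0,"dy": 0,"dz": 0,"rx": 0.485,"ry": 0,"rz": 0,"gripper": 1},
  {"dx": 0,"dy": 0,"dz": 0,"rx": 0.485,"ry": 0,"rz": 0,"gripper": 1},
  {"dx": 0,"dy": 0,"dz": 0,"rx": 0.485,"ry": 0,"rz": 0,"gripper": 1},
  {"dx": 0,"dy": 0,"dz": 0,"rx": 0.485,"ry": 0,"rz": 0,"gripper": 1},
])

```text
time_s: 16.65
position: [500.4, -257.2, 230.1]
tool_rot: [[-0.0, 0.005, -1.0], [0.001, -1.0, -0.005], [-1.0, -0.001, 0.0]]
contact_force: [0.7, -0.2, -0.3]
width: 85.6
```

```bash
python3 - <<'E'
from h import *
s=state();im=get_image("wrist");cv2.imwrite("pics/w9.png",im);print(s["position"],s["tool_rot"])
print("exp base,top",proj("wrist",[(519,-257,0),(519,-257,70)],s))
for l in ["collet","collet_mid"]:
    for d in spot_in("wrist",l): print(l,d,atz("wrist",d["position"],35,s))
p=s["position"].copy()
hsv=cv2.cvtColor(im,cv2.COLOR_BGR2HSV)
u=proj("wrist",[(519,-257,35)],s)[0].astype(int);c=im[max(0,u[1]-100):u[1]+100,max(0,u[0]-100):u[0]+100]
cv2.imwrite("pics/c9.png",cv2.resize(c,None,fx=3,fy=3,interpolation=3));print(u)
E
```

```text
[ 500.432 -257.221  230.077] [[-0.     0.005 -1.   ]
 [ 0.001 -1.    -0.005]
 [-1.    -0.001  0.   ]]
exp base,top [[317.305 186.088]
 [317.023 195.158]]
collet {'position': [362.2, 241.3], 'conf': 0.85} [ 461.41  -308.296   35.   ]
collet {'position': [316.6, 184.6], 'conf': 0.57} [ 525.075 -256.348   35.   ]
collet_mid {'position': [366.0, 239.7], 'conf': 0.79} [ 463.322 -312.521   35.   ]
collet_mid {'position': [315.0, 186.1], 'conf': 0.56} [ 523.448 -254.621   35.   ]
[317 190]
```

```bash
python3 - <<'E'
from h import *
s=state();im=cv2.imread("pics/w9.png");g=cv2.cvtColor(im,cv2.COLOR_BGR2GRAY)
x0,y0=270,140;c=g[y0:y0+95,x0:x0+95]
h=cv2.HoughCircles(cv2.medianBlur(c,3),cv2.HOUGH_GRADIENT_ALT,1,5,param1=150,param2=0.5,minRadius=6,maxRadius=22)
if h is not None:
    for a in h[0]: print(a+[x0,y0,0],atz("wrist",a[:2]+[x0,y0],70,s),atz("wrist",a[:2]+[x0,y0],0,s))
for r in range(160,216,3): print(r," ".join(f"{int(v):3d}" for v in g[r,288:350:2]))
E
```

```text
[316.    190.     12.676] [ 524.04  -256.418   70.   ] [ 514.323 -255.937    0.   ]
[317.    182.     15.823] [ 531.881 -257.379   70.   ] [ 523.772 -257.095    0.   ]
160 217 215 212 204 202 206 207 211 208 209 211 210 211 212 212 210 207 206 209 214 215 213 212 212 214 215 210 204 208 208 207
163 210 209 208 206 207 210 214 213 212 213 211 210 207 208 211 212 213 214 212 216 218 219 217 216 214 212 211 206 204 209 211
166 206 207 206 206 207 208 213 213 212 213 212 213 214 209 208 207 214 218 220 220 220 216 216 214 214 212 212 212 211 210 213
169 206 203 204 207 207 210 213 216 213 212 183 171 158 150 149 147 151 156 178 214 217 214 213 213 213 213 213 211 211 213 213
172 212 207 207 206 209 213 215 219 212 175 151 145 140 136 132 135 118 132 136 144 184 212 213 212 210 211 209 211 212 213 215
175 211 215 214 214 215 218 218 218 176 148 138 130 135 125 117 124 108 124 125 133 140 184 209 208 211 212 212 212 214 216 220
178 216 217 219 218 216 220 219 204 147 142 137 172 229 243 245 244 237 187 130 121 127 150 202 208 208 211 214 216 221 222 221
181 219 222 224 220 221 222 222 185 
[... 799 characters left out ...]
 170 168 153 131 130 131 132 133 134 139 139 141 144 145 176
202 226 227 225 224 223 224 188 154 139 140 139 137 143 145 151 147 136 128 128 124 127 130 134 135 139 138 138 138 138 142 140
205 225 225 226 223 221 219 164 144 140 141 137 138 135 136 131 128 129 129 130 130 133 133 135 139 138 137 137 136 135 142 139
208 225 224 227 222 206 150 140 141 139 139 137 134 131 134 130 131 130 130 129 132 134 138 136 137 137 140 141 138 139 140 140
211 148 145 162 218 223 185 144 138 138 137 133 130 133 132 132 130 130 129 130 132 137 136 140 138 142 140 139 142 141 140 142
214 142 162 221 234 232 226 204 158 135 133 130 127 128 127 130 132 132 133 136 137 137 139 140 138 140 139 140 140 136 143 142
```

```bash
python3 go.py 526 -255 0 -90
```

```text
t 16.8 pos [ 500.356 -257.585  230.261] az -89.74529114091008 F [0.068 0.098 0.231] w 85.45859891820754
d [ 0.23  -0.002 -0.026] n 4.6339782700677725 rot [0.004 0.    0.   ]
```

jog_arm([
  {"dx": 0.03,"dy": -0.0025,"dz": -0.026,"rx": 0,"ry": 0,"rz": 0,"gripper": 1},
  {"dx": 0.075,"dy": -0.0025,"dz": -0.026,"rx": 0,"ry": 0,"rz": 0,"gripper": 1},
  {"dx": 0.12,"dy": -0.0025,"dz": -0.026,"rx": 0,"ry": 0,"rz": 0,"gripper": 1},
  {"dx": 0.16,"dy": -0.0025,"dz": -0.026,"rx": 0,"ry": 0,"rz": 0,"gripper": 1},
  {"dx": 0.18,"dy": -0.0025,"dz": -0.026,"rx": 0,"ry": 0,"rz": 0,"gripper": 1},
  {"dx": 0.18,"dy": -0.0025,"dz": -0.026,"rx": 0,"ry": 0,"rz": 0,"gripper": 1},
  {"dx": 0.18,"dy": -0.0025,"dz": -0.026,"rx": 0,"ry": 0,"rz": 0,"gripper": 1},
])

```text
time_s: 17.5
position: [526.7, -255.4, 50.5]
tool_rot: [[0.0, 0.004, -1.0], [-0.0, -1.0, -0.004], [-1.0, 0.0, -0.0]]
contact_force: [-0.1, 0.6, 1.1]
width: 85.2
```

```bash
python3 - <<'E'
from h import *
s=state();im=get_image("wrist");cv2.imwrite("pics/w10.png",im);print(s["position"],s["contact_force"])
sc=get_image("scene");cv2.imwrite("pics/s10.png",sc)
g=cv2.cvtColor(im,cv2.COLOR_BGR2GRAY)
h=cv2.HoughCircles(cv2.medianBlur(g[150:400,230:410],3),cv2.HOUGH_GRADIENT_ALT,1,5,param1=150,param2=0.5,minRadius=12,maxRadius=45)
if h is not None:
    for a in h[0]: a=a+[230,150,0];print(a,atz("wrist",a[:2],70,s),atz("wrist",a[:2],0,s))
# tool axis (grip line) at z 70 seen through the w6 correction (+4.5px col)
print(proj("wrist",[[s["position"][0],s["position"][1],70]],s))
u=proj("scene",[s["position"]])[0].astype(int);b=cv2.resize(sc[150:270,330:450],(480,480),interpolation=3)
cv2.imwrite("pics/c10.png",np.hstack([b,im[40:520,160:480][:480]] if im[40:520].shape[0]==480 else [b[:440],im[40:480,160:480]]))
E
```

```text
[ 526.688 -255.425   50.517] [-0.11   0.595  1.086]
[317.    290.     26.459] [ 524.602 -256.122   70.   ] [ 492.934 -255.915    0.   ]
[317.    280.     22.539] [ 530.067 -256.107   70.   ] [ 500.766 -255.894    0.   ]
[317.    249.     24.224] [ 546.425 -256.062   70.   ] [ 524.212 -255.829    0.   ]
[286.    373.     22.535] [ 475.229 -239.302   70.   ] [ 422.17  -231.808    0.   ]
[317.    290.     16.058] [ 524.602 -256.122   70.   ] [ 492.934 -255.915    0.   ]
[310.    245.     15.808] [ 548.461 -252.637   70.   ] [ 527.13  -250.921    0.   ]
[394.    335.     24.546] [ 498.948 -296.863   70.   ] [ 456.166 -314.307    0.   ]
[308.    386.     16.798] [ 466.851 -251.298   70.   ] [ 410.163 -249.001    0.   ]
[[315.633 286.199]]
```

jog_arm([
  {"dx": 0.02,"dy": -0.0007,"dz": 0.001,"rx": 0,"ry": 0,"rz": 0,"gripper": 1},
  {"dx": 0.04,"dy": -0.0007,"dz": 0.001,"rx": 0,"ry": 0,"rz": 0,"gripper": 1},
  {"dx": 0.05,"dy": -0.0007,"dz": 0.001,"rx": 0,"ry": 0,"rz": 0,"gripper": 0.6},
  {"dx": 0.05,"dy": -0.0007,"dz": 0.001,"rx": 0,"ry": 0,"rz": 0,"gripper": 0.5},
  {"dx": 0.05,"dy": -0.0007,"dz": 0.001,"rx": 0,"ry": 0,"rz": 0,"gripper": 0.45},
  {"dx": 0.05,"dy": -0.0007,"dz": 0.001,"rx": 0,"ry": 0,"rz": 0,"gripper": 0.45},
  {"dx": 0.05,"dy": -0.0007,"dz": 0.001,"rx": 0,"ry": 0,"rz": 0,"gripper": 0.45},
])

```text
time_s: 18.3
position: [526.0, -254.9, 1.3]
tool_rot: [[0.002, 0.004, -1.0], [-0.001, -1.0, -0.004], [-1.0, 0.001, -0.002]]
contact_force: [-0.5, 0.5, -0.1]
width: 38.5
```

```bash
python3 - <<'E'
from h import *
s=state();im=get_image("wrist");cv2.imwrite("pics/w11.png",im);print(s["position"],s["contact_force"],s["width"])
g=cv2.cvtColor(im,cv2.COLOR_BGR2GRAY)
h=cv2.HoughCircles(cv2.medianBlur(g[200:450,230:410],3),cv2.HOUGH_GRADIENT_ALT,1,5,param1=150,param2=0.4,minRadius=15,maxRadius=60)
if h is not None:
    for a in h[0]: print(a+[230,200,0])
print(proj("wrist",[[s["position"][0],s["position"][1],70]],s))
for r in range(280,400,10): print(r," ".join(f"{int(v):3d}" for v in g[r,238:404:5]))
E
```

```text
[ 526.008 -254.912    1.309] [-0.468  0.514 -0.102] 38.4674094394808
[319.   346.    35.98]
[321.    368.     55.692]
[319.    346.     48.435]
[327.    307.     55.044]
[319.    346.     23.264]
[315.    279.     32.722]
[321.    368.     39.762]
[310.    268.     23.516]
[365.    309.     25.761]
[357.    376.     22.928]
[318.    386.     20.876]
[368.    303.     21.802]
[277.    383.     18.904]
[[314.763 340.095]]
280 117 116 118 117 116 117 117 114 115 116 105  94  94  93  92  91  93  92  58  89  89  90  93 106 106 105 109 112 113 115 116 114 118 115
290 120 117 118 116  93  94  72  50 112 116 115  95  89  88  90  89  89  93  49  89  86  91  97 102 105  53  53  94  94 116 114 111 116 120
300 112  57  56  95  91  92  49  50 117 114 116  92  91  78  78  76  76  73  77  79  85  89 100 102 107  47  48  81  93  94  52  55  87 118
310  57  57  84  92  92  46  46  47 114 116 115  75  77  74  88  90  90  91  90  76  84  77  98 107 109  47  48  47  91  90  89  52  54  82
320  54  72  92  95  67  44  46  46 112 114  76  88 117 130 135 133 135 134 131 132 123  93  73 110 112  50  43  42 
[... 303 characters left out ...]

350  47  50  46  47  51  54  48 216 217 207 132 135  56  49  49  53  51  51  54  45  49 130 128 114 112 115  44  41  52  45  41  47  48  45
360  49  46  51  51  48  53 102 193 196 217 210 133 132 120  53  53  53  51  49  94 130 128 115 116 112 115 103  43  56  43  43  40  42  37
370  44  48  43  47  52  56 116 182 195 194 185 199 190 185 152 133 130 134 138 116 118 114 114 117 116 113 113  49  59  41  43  40  41  41
380  43  42  44  46  53 103 112 111 114 116 140 192 192 195 196 197 198 199 197 193 190 138 116 117 118 114 117 109  81  44  43  44  41  49
390  39  42  41  46  41 112 114 115 115 115 114 116 115 144 193 193 195 194 193 192 195 195 196 195 124 116 120 118  48  44  40  41  37  38
```

jog_arm([
  {"dx": 0,"dy": 0,"dz": 0,"rx": 0,"ry": 0,"rz": 0,"gripper": 0.2},
  {"dx": 0,"dy": 0,"dz": 0,"rx": 0,"ry": 0,"rz": 0,"gripper": 0},
  {"dx": 0,"dy": 0,"dz": 0,"rx": 0,"ry": 0,"rz": 0,"gripper": 0},
  {"dx": 0,"dy": 0,"dz": 0,"rx": 0,"ry": 0,"rz": 0,"gripper": 0},
  {"dx": 0,"dy": 0,"dz": 0,"rx": 0,"ry": 0,"rz": 0,"gripper": 0},
])

```text
time_s: 18.85
position: [525.7, -254.8, 1.0]
tool_rot: [[0.001, 0.004, -1.0], [-0.001, -1.0, -0.004], [-1.0, 0.001, -0.001]]
contact_force: [-1.2, -0.6, 5.9]
width: 24.5
```

jog_arm([
  {"dx": -0.01,"dy": 0,"dz": 0,"rx": 0,"ry": 0,"rz": 0,"gripper": 0},
  {"dx": -0.04,"dy": 0,"dz": 0,"rx": 0,"ry": 0,"rz": 0,"gripper": 0},
  {"dx": -0.085,"dy": 0,"dz": 0,"rx": 0,"ry": 0,"rz": 0,"gripper": 0},
  {"dx": -0.13,"dy": 0,"dz": 0,"rx": 0,"ry": 0,"rz": 0,"gripper": 0},
  {"dx": -0.175,"dy": 0,"dz": 0,"rx": 0,"ry": 0,"rz": 0,"gripper": 0},
  {"dx": -0.22,"dy": 0,"dz": 0,"rx": 0,"ry": 0,"rz": 0,"gripper": 0},
  {"dx": -0.22,"dy": 0,"dz": 0,"rx": 0,"ry": 0,"rz": 0,"gripper": 0},
  {"dx": -0.22,"dy": 0,"dz": 0,"rx": 0,"ry": 0,"rz": 0,"gripper": 0},
])

```text
time_s: 19.65
position: [525.3, -254.2, 221.3]
tool_rot: [[0.001, 0.004, -1.0], [-0.001, -1.0, -0.004], [-1.0, 0.001, -0.001]]
contact_force: [0.2, 0.4, -3.2]
width: 24.8
```

jog_arm([
  {"dx": 0,"dy": -0.03,"dz": 0.005,"rx": 0,"ry": 0,"rz": 0,"gripper": 0},
  {"dx": 0,"dy": -0.075,"dz": 0.01,"rx": 0,"ry": -0.02,"rz": 0,"gripper": 0},
  {"dx": 0,"dy": -0.12,"dz": 0.015,"rx": 0,"ry": -0.04,"rz": 0,"gripper": 0},
  {"dx": 0,"dy": -0.165,"dz": 0.02,"rx": 0,"ry": -0.06,"rz": 0,"gripper": 0},
  {"dx": 0,"dy": -0.21,"dz": 0.022,"rx": 0,"ry": -0.07,"rz": 0,"gripper": 0},
  {"dx": 0,"dy": -0.255,"dz": 0.025,"rx": 0,"ry": -0.07,"rz": 0,"gripper": 0},
  {"dx": 0,"dy": -0.295,"dz": 0.025,"rx": 0,"ry": -0.07,"rz": 0,"gripper": 0},
  {"dx": 0,"dy": -0.326,"dz": 0.025,"rx": 0,"ry": -0.07,"rz": 0,"gripper": 0},
])

```text
time_s: 20.45
position: [496.4, 74.1, 217.9]
tool_rot: [[-0.076, 0.005, -0.997], [0.001, -1.0, -0.005], [-0.997, -0.001, 0.076]]
contact_force: [0.2, -0.1, -1.7]
width: 24.4
```

jog_arm([
  {"dx": 0,"dy": 0,"dz": 0,"rx": 0,"ry": 0,"rz": 0,"gripper": 0},
  {"dx": 0,"dy": 0,"dz": 0,"rx": 0,"ry": 0,"rz": 0,"gripper": 0},
  {"dx": 0,"dy": 0,"dz": 0,"rx": 0,"ry": 0,"rz": 0,"gripper": 0},
])

```text
time_s: 20.75
position: [498.3, 70.8, 219.1]
tool_rot: [[-0.073, 0.003, -0.997], [-0.0, -1.0, -0.003], [-0.997, 0.0, 0.073]]
contact_force: [-0.9, 1.1, -2.4]
width: 24.1
```

```bash
python3 - <<'E'
from h import *
s=state();im=get_image("wrist");cv2.imwrite("pics/w12.png",im);print(s["position"],s["contact_force"],s["width"]);A=s["tool_rot"];print(A)
print("world shift ->tool for (500,71.6,95):",A.T@(np.array([500,71.6,95])-s["position"])/1000)
hsv=cv2.cvtColor(im,cv2.COLOR_BGR2HSV)
red=(((hsv[...,0]<8)|(hsv[...,0]>172))&(hsv[...,1]>130)&(hsv[...,2]>60)).astype(np.uint8)
n,lab,st,ce=cv2.connectedComponentsWithStats(red)
for i in range(1,n):
    if st[i,4]>150: print(st[i],ce[i],atz("wrist",ce[i],170,s))
c,n=np.cos(.038),np.sin(.038)
def B(p,th=np.radians(4)):
    x,z=p[0]+40,p[2]-48;x,z=x*np.cos(th)+z*np.sin(th),-x*np.sin(th)+z*np.cos(th)
    return [456.3+c*x-n*p[1],69.8+n*x+c*p[1],122+z]
print("pred grip top",proj("wrist",[B((-32.5,28,98)),B((-32.5,-28,98))],s))
print("pred tray corners",proj("wrist",[B((33,38,28)),B((33,-38,28)),B((-33,38,28)),B((-33,-38,28))],s), "bottom of collet",proj("wrist",[s["position"]],s))
E
```

```text
[498.263  70.806 219.064] [-0.913  1.06  -2.432] 24.08712593089124
[[-0.073  0.003 -0.997]
 [-0.    -1.    -0.003]
 [-0.997  0.     0.073]]
world shift ->tool for (500,71.6,95): [ 0.124 -0.001 -0.011]
[   0   55   26   62 1210] [10.388 88.813] [594.746 253.337 170.   ]
[347 259  13  23 171] [353.374 270.123] [476.364  44.331 170.   ]
[  0 320  89  15 446] [ 43.711 327.11 ] [427.691 278.818 170.   ]
[105 325  21  56 636] [115.602 352.495] [404.379 228.649 170.   ]
[140 333  16  28 266] [147.902 346.105] [410.508 202.232 170.   ]
pred grip top [[278.38  283.495]
 [356.036 281.077]]
pred tray corners [[270.957 181.2  ]
 [359.049 178.149]
 [276.214 253.68 ]
 [359.181 251.012]] bottom of collet [[315.911 272.044]]
```

View pics/w12.png

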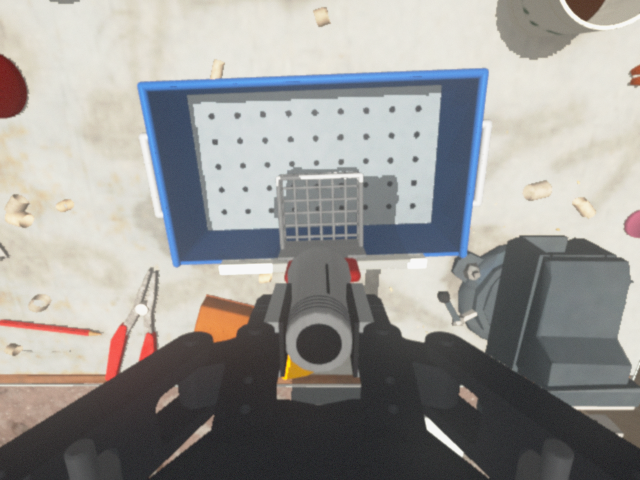

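jog_arm([
  {"dx": 0.01,"dy": -0.001,"dz": -0.006,"rx": 0,"ry": 0,"rz": 0,"gripper": 0},
  {"dx": 0.04,"dy": -0.001,"dz": -0.012,"rx": 0,"ry": 0,"rz": 0,"gripper": 0},
  {"dx": 0.07,"dy": -0.001,"dz": -0.012,"rx": 0,"ry": 0,"rz": 0,"gripper": 0},
  {"dx": 0.09,"dy": -0.001,"dz": -0.012,"rx": 0,"ry": 0,"rz": 0,"gripper": 0},
  {"dx": 0.105,"dy": -0.001,"dz": -0.012,"rx": 0,"ry": 0,"rz": 0,"gripper": 0},
  {"dx": 0.115,"dy": -0.001,"dz": -0.012,"rx": 0,"ry": 0,"rz": 0,"gripper": 0},
  {"dx": 0.12,"dy": -0.001,"dz": -0.012,"rx": 0,"ry": 0,"rz": 0,"gripper": 0},
  {"dx": 0.12,"dy": -0.001,"dz": -0.012,"rx": 0,"ry": 0,"rz": 0,"gripper": 0},
])

```text
time_s: 21.6
position: [502.6, 72.1, 99.2]
tool_rot: [[-0.071, 0.003, -0.997], [-0.0, -1.0, -0.003], [-0.997, -0.0, 0.071]]
contact_force: [0.1, 0.2, -1.4]
width: 24.3
```

jog_arm([
  {"dx": 0.004,"dy": 0,"dz": 0,"rx": 0,"ry": 0,"rz": 0,"gripper": 0},
  {"dx": 0.008,"dy": 0,"dz": 0,"rx": 0,"ry": 0,"rz": 0,"gripper": 0},
  {"dx": 0.012,"dy": 0,"dz": 0,"rx": 0,"ry": 0,"rz": 0,"gripper": 0},
  {"dx": 0.014,"dy": 0,"dz": 0,"rx": 0,"ry": 0,"rz": 0,"gripper": 0},
  {"dx": 0.014,"dy": 0,"dz": 0,"rx": 0,"ry": 0,"rz": 0,"gripper": 0},
])

```text
time_s: 22.1
position: [501.5, 72.5, 85.6]
tool_rot: [[-0.07, 0.004, -0.998], [-0.0, -1.0, -0.004], [-0.998, -0.0, 0.07]]
contact_force: [-0.6, 0.4, -1.1]
width: 24.4
```

jog_arm([
  {"dx": 0.002,"dy": 0,"dz": 0,"rx": 0,"ry": 0,"rz": 0,"gripper": 0},
  {"dx": 0.004,"dy": 0,"dz": 0,"rx": 0,"ry": 0,"rz": 0,"gripper": 0},
  {"dx": 0.006,"dy": 0,"dz": 0,"rx": 0,"ry": 0,"rz": 0,"gripper": 0},
  {"dx": 0.007,"dy": 0,"dz": 0,"rx": 0,"ry": 0,"rz": 0,"gripper": 0},
  {"dx": 0.007,"dy": 0,"dz": 0,"rx": 0,"ry": 0,"rz": 0,"gripper": 0},
])

```text
time_s: 22.6
position: [501.0, 72.5, 78.6]
tool_rot: [[-0.07, 0.004, -0.998], [-0.0, -1.0, -0.004], [-0.998, -0.0, 0.07]]
contact_force: [-0.6, -0.8, -1.9]
width: 24.5
```

jog_arm([
  {"dx": 0.0008,"dy": 0,"dz": 0,"rx": 0,"ry": 0,"rz": 0,"gripper": 0},
  {"dx": 0.0016,"dy": 0,"dz": 0,"rx": 0,"ry": 0,"rz": 0,"gripper": 0},
  {"dx": 0.0016,"dy": 0,"dz": 0,"rx": 0,"ry": 0,"rz": 0,"gripper": 0},
])

```text
time_s: 22.9
position: [501.0, 72.5, 77.2]
tool_rot: [[-0.07, 0.004, -0.998], [-0.0, -1.0, -0.004], [-0.998, 0.0, 0.07]]
contact_force: [-0.4, -0.5, -1.3]
width: 24.3
```

jog_arm([
  {"dx": 0.0008,"dy": 0,"dz": 0,"rx": 0,"ry": 0,"rz": 0,"gripper": 0},
  {"dx": 0.0015,"dy": 0,"dz": 0,"rx": 0,"ry": 0,"rz": 0,"gripper": 0},
  {"dx": 0.0015,"dy": 0,"dz": 0,"rx": 0,"ry": 0,"rz": 0,"gripper": 0},
])

```text
time_s: 23.2
position: [500.9, 72.5, 75.6]
tool_rot: [[-0.07, 0.004, -0.998], [-0.0, -1.0, -0.004], [-0.998, -0.0, 0.07]]
contact_force: [-0.3, -0.4, -1.2]
width: 24.0
```

jog_arm([
  {"dx": 0.0005,"dy": 0,"dz": 0,"rx": 0,"ry": 0,"rz": 0,"gripper": 0},
  {"dx": 0.001,"dy": 0,"dz": 0,"rx": 0,"ry": 0,"rz": 0,"gripper": 0},
  {"dx": 0.001,"dy": 0,"dz": 0,"rx": 0,"ry": 0,"rz": 0,"gripper": 0},
])

```text
time_s: 23.5
position: [501.0, 72.5, 74.9]
tool_rot: [[-0.07, 0.004, -0.998], [-0.0, -1.0, -0.004], [-0.998, 0.0, 0.07]]
contact_force: [-0.5, -0.7, -0.9]
width: 24.2
```

jog_arm([
  {"dx": 0.0005,"dy": 0,"dz": 0,"rx": 0,"ry": 0,"rz": 0,"gripper": 0},
  {"dx": 0.0008,"dy": 0,"dz": 0,"rx": 0,"ry": 0,"rz": 0,"gripper": 0},
  {"dx": 0.0008,"dy": 0,"dz": 0,"rx": 0,"ry": 0,"rz": 0,"gripper": 0},
])

```text
time_s: 23.8
position: [501.2, 72.5, 74.6]
tool_rot: [[-0.069, 0.004, -0.998], [-0.0, -1.0, -0.004], [-0.998, 0.0, 0.069]]
contact_force: [0.0, 0.6, 4.4]
width: 24.3
```

```bash
python3 - <<'E'
from h import *
s=state();print(s["position"],s["contact_force"],s["torque"],s["width"])
E
```

```text
[501.22   72.48   74.637] [0.028 0.65  4.437] [0.037 0.18  0.01 ] 24.34868183801394
```

jog_arm([
  {"dx": -0.0003,"dy": 0,"dz": 0,"rx": 0,"ry": 0,"rz": 0,"gripper": 0.3},
  {"dx": -0.0003,"dy": 0,"dz": 0,"rx": 0,"ry": 0,"rz": 0,"gripper": 0.4},
  {"dx": -0.0003,"dy": 0,"dz": 0,"rx": 0,"ry": 0,"rz": 0,"gripper": 0.5},
  {"dx": -0.0003,"dy": 0,"dz": 0,"rx": 0,"ry": 0,"rz": 0,"gripper": 0.5},
  {"dx": -0.0003,"dy": 0,"dz": 0,"rx": 0,"ry": 0,"rz": 0,"gripper": 0.5},
])

```text
time_s: 24.3
position: [500.8, 72.5, 74.1]
tool_rot: [[-0.07, 0.004, -0.998], [-0.0, -1.0, -0.004], [-0.998, -0.0, 0.07]]
contact_force: [-0.6, 0.1, -0.6]
width: 42.9
```

jog_arm([
  {"dx": -0.005,"dy": 0,"dz": 0,"rx": 0,"ry": 0,"rz": 0,"gripper": 0.5},
  {"dx": -0.02,"dy": 0,"dz": 0,"rx": 0,"ry": 0,"rz": 0,"gripper": 0.5},
  {"dx": -0.045,"dy": 0,"dz": 0,"rx": 0,"ry": 0,"rz": 0,"gripper": 0.5},
  {"dx": -0.08,"dy": 0,"dz": 0,"rx": 0,"ry": 0,"rz": 0,"gripper": 0.5},
  {"dx": -0.12,"dy": 0,"dz": 0,"rx": 0,"ry": 0,"rz": 0,"gripper": 0.5},
  {"dx": -0.15,"dy": 0,"dz": 0,"rx": 0,"ry": 0,"rz": 0,"gripper": 0.5},
  {"dx": -0.16,"dy": 0,"dz": 0,"rx": 0,"ry": 0,"rz": 0,"gripper": 0.5},
  {"dx": -0.16,"dy": 0,"dz": 0,"rx": 0,"ry": 0,"rz": 0,"gripper": 0.5},
])

```text
time_s: 25.1
position: [513.0, 72.5, 235.2]
tool_rot: [[-0.066, 0.004, -0.998], [-0.001, -1.0, -0.004], [-0.998, 0.0, 0.066]]
contact_force: [-0.7, 0.0, 0.0]
width: 42.9
```

```bash
python3 - <<'E'
from h import *
s=state();im=get_image("wrist");cv2.imwrite("pics/w13.png",im);print(s["time_s"],s["position"],s["contact_force"],s["width"])
sc=get_image("scene");cv2.imwrite("pics/s13.png",sc)
for c in ("wrist","scene"):
    for l in ("collet","basket","basket_grip"):
        print(c,l,[(np.round(d["position"]).tolist(),round(d["conf"],2),atz(c,d["position"],{"collet":110,"basket":90,"basket_grip":155}[l],s)[:2].round()) for d in spot_in(c,l)])
g=cv2.cvtColor(im,cv2.COLOR_BGR2GRAY)
h=cv2.HoughCircles(cv2.medianBlur(g,3),cv2.HOUGH_GRADIENT_ALT,1,10,param1=150,param2=0.6,minRadius=9,maxRadius=30)
if h is not None:
    for a in h[0]: print(a,atz("wrist",a[:2],144,s))
print("pred collet top/base",proj("wrist",[(506,72.5,144),(501,72.5,75)],s))
hs=cv2.cvtColor(sc,cv2.COLOR_BGR2HSV);r=(((hs[...,0]<8)|(hs[...,0]>172))&(hs[...,1]>130)).astype(np.uint8)
n,lab,st,ce=cv2.connectedComponentsWithStats(r)
print([(st[i].tolist(),ce[i].round(1).tolist()) for i in range(1,n) if st[i,4]>80 ])
print(proj("scene",[(506,72.5,144),(501,72.5,75)]))
E
```

```text
25.1 [512.974  72.511 235.229] [-0.73   0.021  0.025] 42.86233097710531
wrist collet [([318.0, 223.0], 0.72, array([504.,  72.])), ([623.0, 235.0], 0.66, array([ 492., -210.])), ([325.0, 254.0], 0.62, array([472.,  65.]))]
wrist basket [([326.0, 255.0], 0.78, array([463.,  63.]))]
wrist basket_grip [([323.0, 251.0], 0.9, array([494.,  68.]))]
scene collet [([330.0, 245.0], 0.93, array([497.,  67.])), ([345.0, 243.0], 0.64, array([476.,  47.]))]
scene basket [([342.0, 248.0], 0.74, array([490.,  34.]))]
scene basket_grip [([344.0, 245.0], 0.97, array([431., 136.]))]
[318.   233.    13.81] [505.073  71.427 144.   ]
[186.    320.     24.604] [422.198 189.547 144.   ]
[476.    250.     19.417] [490.675 -59.897 144.   ]
[567.     30.     20.942] [650.251 -95.941 144.   ]
[457.   302.    17.77] [441.5   -50.994 144.   ]
[ 21.   107.    25.84] [600.242 286.083 144.   ]
[284.    346.     14.873] [394.634 102.476 144.   ]
[549.    355.     17.574] [ 385.527 -144.873  144.   ]
[629.   236.    16.14] [ 503.482 -183.23   144.   ]
[155.    222.     14.509] [513.927 202.971 144.   ]
[147.    321.     14.257] [421.019 224.698 144.   ]
[449.    436.     14.825] [283.955 -64.8   144.   ]
[469.    278.     12.898] [464.899 -57.995 144.   ]
[ 54.   471.    19.05] [231.628 356.538 144.   ]
[567.    258.     12.796] [ 483.773 -137.304  144.   ]
[560.    376.     11.233] [ 361.254 -161.028  144.   ]
[301.    180.     10.978] [548.314  84.728 144.   ]
pred collet top/base [[316.688 231.918]
 [317.007 214.791]]
[([229, 208, 24, 13, 242], [240.7, 214.5]), ([336, 216, 16, 25, 269], [343.6, 227.8]), ([150, 246, 7, 42, 157], [152.6, 263.6]), ([137, 342, 44, 47, 1571], [157.2, 366.3]), ([365, 397, 56, 52, 790], [394.8, 422.3]), ([346, 408, 56, 56, 838], [373.2, 436.3]), ([304, 442, 38, 38, 276], [323.7, 461.4])]
[[325.272 228.72 ]
 [327.322 261.289]]
```

jog_arm([
  {"dx": -0.03,"dy": 0,"dz": 0,"rx": 0,"ry": 0,"rz": 0,"gripper": 0.5},
  {"dx": -0.03,"dy": 0,"dz": 0,"rx": 0,"ry": 0,"rz": 0,"gripper": 0.5},
  {"dx": -0.03,"dy": 0,"dz": 0,"rx": 0,"ry": 0,"rz": 0,"gripper": 0.5},
  {"dx": -0.03,"dy": 0,"dz": 0,"rx": 0,"ry": 0,"rz": 0,"gripper": 0.5},
])

```text
time_s: 25.9
position: [513.4, 72.6, 262.8]
tool_rot: [[-0.072, 0.004, -0.997], [-0.0, -1.0, -0.004], [-0.997, -0.0, 0.072]]
contact_force: [-0.2, 0.1, 0.7]
width: 42.7
```

```bash
python3 - <<'E'
from h import *
sc=get_image("scene");a=cv2.imread("pics/s13.png");d=cv2.absdiff(sc,a)[205:300,300:372].mean();print("diff",d)
print(state()["contact_force"],spot_in("scene","collet")[:1]);print(job_done())
E
```

```text
diff 2.500487329434698
[-0.445  0.062 -0.111] [{'position': [326.7, 243.9], 'conf': 0.74}]
the job is handed in; nothing more can be done
None
```

The basket hangs on the strip with its key in the notch, and the steel collet stands inside it. I handed the job in at about 26 s of the 67 s allowed.

- **Hooking:** Sweeping lightly along the crest, at up to about 7 N, the key found the notch. The lip then dropped about 9 mm and bottomed with a light touch, and I let go. A picture afterwards showed it hooked, level with the crest and leaning about 4–5°.
- **Collet:** I lowered it at a matching 4° tilt until it touched the basket floor at the predicted height, then released it. It was not dropped.
- **Last checks:** The collet's top was found within about 1–2 mm of where I expected it. The red grip had not moved, the force reading was about zero and the gripper was clear. I had used all 12 picture views by then, so these checks were numeric, not by eye.
- **What disagreed:**
  - My first close on the basket grip missed. The fingers end about 40 mm short of the stated TCP, and I corrected for that in both grasps.
  - The wrist camera was a few millimetres off from the fixed cameras, so I relied on relative measurements and on touch.
  - The bystanders were not checked individually, but no contact with any of them was felt.

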